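# Find the spare eyepiece in the capped optics cases and lay it out

## Robot

A 7-joint arm with a two-finger parallel gripper is mounted at the origin on a cart in front of the work surface, level with it; the furniture and walls round the work are solid. World frame = base frame: x ahead of the robot, y to its left, z up, the work surface at z = 0. Lengths are in m, angles in rad, forces in N, time in s.
With the tool pointing down it reaches from about 0.425 to 0.8 m from the base axis. Payload 8.3 kg.
Tool frame: the origin (TCP) lies midway between the tips of the shut fingers; the grasp point (between the pads) lies 19 mm behind it; z points along the fingers, y is the line along which they close (so a half turn about z gives the same grasp; the last joint's range is limited). The gripper opens to 85 mm and grips with 20 to 120 N. Pads are 22 mm wide; open, the fingers measure 114 mm over their backs; the gripper's body (76 mm by 85 mm) begins 54 mm behind the grasp point. The pads swing forward as they close: fully open they stand 13 mm farther back than shut.
Start: joints at [1.16, 0.383, 0.016, 1.37, -0.006, 1.388, -0.046], TCP at [0.213, -0.588, 0.231] pointing down, gripper open.
Joint ranges: [-2.95, 2.95], [-0.25, 2.06], [-1.52, 1.56], [0.18, 2.33], [-1.44, 4.58], [0.02, 2.06], [-3.01, 3.01]. Speed limits (rad/s): [2.39, 2.39, 3.01, 3.01, 3.14, 3.14, 3.14].

## Interface

Orientations are given as [roll, pitch, yaw] about the fixed x, y, z axes, in that order (R = Rz(yaw) Ry(pitch) Rx(roll)).
In Python, from cell import env, vision, job gives the robot as it stands.
- The arm moves only by the tool move_arm, never from a script. Its argument "increments" is a list of rows, each an object of numbers: "x", "y", "z": the shift along the tool's x, y, z in mm; "rx", "ry", "rz": the turn, a rotation vector about the tool's x, y, z in rad; "fingers": the closure, from 0 (fully open) to 1 (shut). In form: [{"x": .., "y": .., "z": .., "rx": .., "ry": .., "rz": .., "fingers": ..}, ...]. A call has exactly 8 rows; each row shifts and turns the commanded pose from where the row before left it, along the tool's axes as they then stand; what a row does not reach is not made up. A row lasts 1/8 s, in which the tool goes at most 62.5 mm and 10.7 degrees, less where a joint would pass 70% of its speed; a pose out of reach is approached as far as the arm can. A call is refused whole if a number of a shift passes 62.5 or a number of a turn 0.188, either way. A call with a gripper value outside its range is refused whole. The fingers move at their own pace and stop on an object; "force" is the grip in N (left out, the last holds). Time passes only in rows, so rows that do not move let the fingers close, or fill a call up. It gives the time, the measured TCP pose, the force, the opening and the grip force at its end, in the units of the state.
- env.read_state(): the state, without advancing time (a new reading comes with each control period).
- vision.camera(name): name is "side" or "top"; returns (picture, depth): 400x640x3 uint8, blue, green, red; 400x640 float32, m along the optical axis (not along the pixel's ray), 0 where there is no reading.
- vision.calibration(name): a dict with "mtx" (3x3 intrinsics, pixels), "pose" (4x4, takes a point from camera to world coordinates). Camera axes: x right, y up, looking along -z (the intrinsics and any distortion apply to the point x, -y, -z); pixel columns grow to the right and rows downward; lengths in m; the calibration is good to about 2 mm. A picture is of the moment at which its call begins. calibration takes no time and is no camera call.
- job.close_job(): hands the job in; it is judged then, once.
The state is a dict: "time": time; "qpos": joint angles; "joint_vel": joint speeds; "joint_torque": joint torques, N m; "position": TCP position; "orientation": TCP orientation; "force": force on the tool from outside, world axes, zero at the start; "moment": the same for the moment, N m; "width": opening from 0.0 (shut) to 1.0 (fully open); "grasp_force": force on a finger pad.
Only numpy, scipy, OpenCV 4.12 (cv2) and the standard library are available. Lean on these libraries where they do the work, as an engineer would, in place of code of your own. Each camera call takes 0.05 s, during which the arm holds its last target. There are 200 camera calls.

## Task

One of the three identical capped cases in the sloping rack holds the spare microscope eyepiece, the other two hold objectives: lift the caps until you have found it and stand the eyepiece upright on the floor of the tray, setting it down gently, not dropping it. Leave the objectives in their cases and, against dust, all three cases capped, each cap fully home (the caps are interchangeable). Do not tip over the dropper bottles.

Things in the scene. Friction and masses are not known exactly. Their poses are not given: they have to be found in the camera images.
- rack: sloping wooden rack, fixed, 105 mm deep, 192 mm wide, 80 mm high. Origin on the worktop under the middle case; x to its high back, y along the row of 3 cases (54 mm apart), z up. It slopes 30 degrees down to its front (-x): the cases' axes point along (-0.5, 0, 0.866) in its frame. Before its middle and -y cases the worktop is clear, from its front edge (50 mm before the origin) to 170 mm before it
- seat_1 (a point): case 1, at the +y end of the row: where a cap's origin lies when the cap is fully home, the centre of the collar's top edge. A case is a fixed white pot: a collar 44 mm across carries the cap; above it rises an open neck, 37 mm across outside, 27 mm inside, 14 mm high; the floor inside is level with the collar's top edge
- seat_2 (a point): the same point of case 2, in the middle of the row. Neighbouring caps leave a gap of 10 mm, too narrow for a finger; the uphill and the downhill side of each cap are free. This point does not turn with the slope: take the case's axis from the rack
- seat_3 (a point): the same point of case 3, at the -y end of the row
- cap_1: the loose grey push-on cap that starts on case 1: a ribbed cup, open end down, 44.4 mm across, 47 mm tall, 2 mm wall, about 30 g. Origin: centre of its open lower rim; z: its axis, towards its closed top. Held by its weight only; it slides off along the case's axis. Inside it is 40.4 mm wide over a 37 mm neck, which it overlaps by 14 mm
- cap_2: the loose grey push-on cap that starts on case 2: a ribbed cup, open end down, 44.4 mm across, 47 mm tall, 2 mm wall, about 30 g. Origin: centre of its open lower rim; z: its axis, towards its closed top. Held by its weight only; it slides off along the case's axis. Inside it is 40.4 mm wide over a 37 mm neck, which it overlaps by 14 mm
- cap_3: the loose grey push-on cap that starts on case 3: a ribbed cup, open end down, 44.4 mm across, 47 mm tall, 2 mm wall, about 30 g. Origin: centre of its open lower rim; z: its axis, towards its closed top. Held by its weight only; it slides off along the case's axis. Inside it is 40.4 mm wide over a 37 mm neck, which it overlaps by 14 mm
- eyepiece: the spare microscope eyepiece: black, 42 mm tall, knurled head 30 mm across (from 26 to 38 mm above its foot), narrower below; 50 g. It starts under a cap in any one of the cases, standing on its tube, leaning loosely on the wall; its head stands 28 mm out of the neck once the cap is off. Origin: centre of its underside (the end of the tube); z: its axis, towards the eye lens
- objective_long: a bare steel objective lens, 25 mm across, 38 mm tall, standing in another of the cases. Origin: centre of its underside; z: its axis
- objective_short: a bare steel objective lens, 25 mm across, 27 mm tall, standing in the remaining case. Origin: centre of its underside; z: its axis
- tray: the flat enamelled dissecting tray, fixed on the worktop, 150 mm (x) by 250 mm (y), rim 18 mm high; its floor is 2 mm above the worktop. Origin: centre of its underside. Tweezers and a small glass box lie in its +y half, the -y half is empty
- dropper_a: a small brown dropper bottle, 33 mm across, 100 mm tall, standing at the back, behind the tray; a bystander. Origin: centre of its underside
- dropper_b: a second dropper bottle of the same size, standing behind the rack; a bystander. Origin: centre of its underside
Mind the look-alikes: they are no part of the job. Leave any orange look-alike of the cap_2 alone.

How it is judged:
At the end, for the whole second after the job is handed in: the eyepiece stands upright (within 0.1 rad) and still on the floor of the tray, all of its foot inside the rim; each of the three cases has a cap fully home (its origin within 6 mm of the seat); both objectives are in cases (x of eyepiece in the frame of tray between -0.066 and 0.066 m and y of eyepiece in the frame of tray between -0.116 and 0.116 m and z of eyepiece in the frame of tray below 0.006 m and angle between eyepiece's own z axis and vertical below 0.1 rad and linear speed of eyepiece below 0.02 m/s and distance between any of cap_1, cap_2, cap_3 and seat_1 below 0.006 m and distance between any of cap_1, cap_2, cap_3 and seat_2 below 0.006 m and distance between any of cap_1, cap_2, cap_3 and seat_3 below 0.006 m and (distance between objective_long and seat_1 below 0.01 m or distance between objective_long and seat_2 below 0.01 m or distance between objective_long and seat_3 below 0.01 m) and (distance between objective_short and seat_1 below 0.01 m or distance between objective_short and seat_2 below 0.01 m or distance between objective_short and seat_3 below 0.01 m)); the robot touches nothing.
It fails at once if the eyepiece is dropped: it falls free of the fingers faster than 0.6 m/s (a fall of about 2 cm) (contact force between eyepiece and the fingers below 0.05 N and linear speed of eyepiece above 0.6 m/s).
It fails at once if a dropper bottle is tipped over (angle between any of dropper_a, dropper_b's own z axis and vertical above 0.6 rad).
It also fails if it takes over 72 s, if anything falls off the work surface, if the arm or the gripper's body presses on something with over 40 N, if the wrist force passes 120 N, or if a joint passes its speed limit or range.

## Working session

There is one attempt and no reset: what is moved stays moved. The work goes in short steps, Python scripts to look and compute and a tool call to move; the robot and the scene stay as the last step left them, time stands still between calls to the robot, and variables do not carry over. Pictures are saved under pics/ and viewed, at most 10 in all, crops included, and the job is handed in when it is done.

Besides the shell and the picture viewer there is one more tool, called after "Request:" by a JSON object that holds its "api" and its "payload". move_arm: Moves the arm, as the interface text tells. Its arguments: {"type":"object","properties":{"increments":{"type":"array","items":{"type":"object","properties":{"x":{"type":"number"},"y":{"type":"number"},"z":{"type":"number"},"rx":{"type":"number"},"ry":{"type":"number"},"rz":{"type":"number"},"fingers":{"type":"number"}}}},"force":{"type":"number"}},"required":["increments"]}

```bash
mkdir -p pics; ls; cat > h.py <<'E'
import numpy as np, cv2
from cell import env, vision, job
from scipy.spatial.transform import Rotation as R
def shot(n,f):
    p,d=vision.camera(n); cv2.imwrite('pics/%s.png'%f,p); np.savez('%s.npz'%f,p=p,d=d); return p,d
def pts(n,d):
    c=vision.calibration(n); K=c['mtx']; T=c['pose']
    v,u=np.mgrid[:400,:640]
    x=(u-K[0,2])/K[0,0]*d; y=(v-K[1,2])/K[1,1]*d
    return np.stack([x,-y,-d],-1)@T[:3,:3].T+T[:3,3]
def proj(n,P):
    c=vision.calibration(n); T=c['pose']; q=(np.asarray(P)-T[:3,3])@T[:3,:3]
    q=q*[1,-1,-1]; q=q@c['mtx'].T; return q[...,:2]/q[...,2:]
E
python3 - <<'E'
from h import *
for n in('side','top'):
    shot(n,n+'0'); c=vision.calibration(n); print(n,c)
print(env.read_state())
E
```

```text
pics
side {'mtx': array([[434.1970419 ,   0.        , 314.38591938],
       [  0.        , 434.1970419 , 200.46168223],
       [  0.        ,   0.        ,   1.        ]]), 'pose': array([[ 0.96783205,  0.16703341, -0.18815145,  0.36883555],
       [-0.25150748,  0.62234363, -0.74123707, -0.99475806],
       [-0.0067165 ,  0.76471449,  0.64433426,  0.81257421],
       [ 0.        ,  0.        ,  0.        ,  1.        ]])}
top {'mtx': array([[375.67892238,   0.        , 322.58644632],
       [  0.        , 375.67892238, 198.30696985],
       [  0.        ,   0.        ,   1.        ]]), 'pose': array([[-0.005387  ,  0.99325617, -0.1158152 ,  0.42679703],
       [-0.99993426, -0.00417815,  0.010678  , -0.10423337],
       [ 0.0101221 ,  0.11586511,  0.99321338,  1.31456463],
       [ 0.        ,  0.        ,  0.        ,  1.        ]])}
{'time': 0.1, 'qpos': array([ 1.16008955,  0.38416714,  0.01638514,  1.37105468, -0.00630122,
        1.38818563, -0.04649161]), 'joint_vel': array([ 0.0006682 , -0.00356812,  0.00085996, -0.00370177,  0.00065435,
        0.0008902 , -0.0001236 ]), 'joint_torque': array([ 3.47985602e-03, -6.29134512e+01,  8.47829226e-01, -3.72757351e+01,
        1.67649030e-02,  1.04587711e-02,  3.57152533e-05]), 'position': array([ 0.21289945, -0.58714092,  0.23036825]), 'orientation': array([-3.13982742e+00,  2.83592534e-05,  3.47868972e-01]), 'force': array([ 0.39936517, -0.58483311, -0.84148556]), 'moment': array([-0.0047379 , -0.01554469,  0.00972367]), 'grasp_force': 0.0, 'width': 1.0015468502991733}
```

View pics/side0.png

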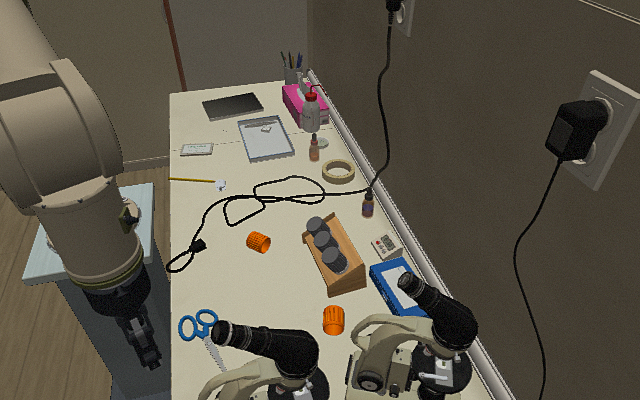

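View pics/top0.png

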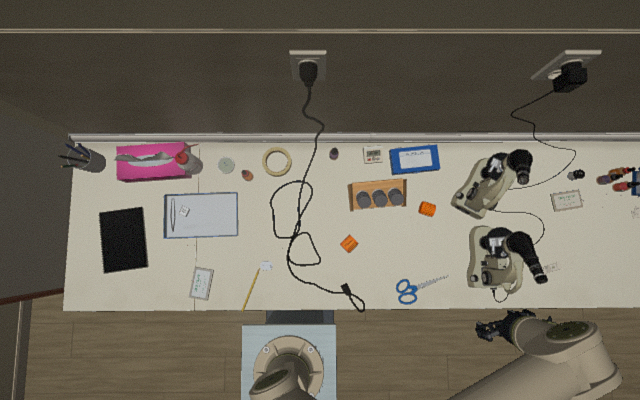

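The side view shows the rack at about (335,255), its three grey caps at (317,225), (323,241) and (334,260), and the tray at (265,138). In the top view the caps are at (363..395,199) and the tray is at (201,215), with the orange decoys at (349,243) and (427,209).

```bash
python3 - <<'E'
from h import *
a=np.load('side0.npz'); b=np.load('top0.npz')
A=cv2.resize(a['p'][200:305,290:380],None,fx=5.5,fy=5.5,interpolation=cv2.INTER_CUBIC)
B=cv2.resize(b['p'][170:220,340:415],None,fx=8,fy=8,interpolation=cv2.INTER_CUBIC)[:, :]
B=cv2.resize(B,(A.shape[1],int(B.shape[0]*A.shape[1]/B.shape[1])))
cv2.imwrite('pics/crop1.png',np.hstack([A,np.pad(B,((0,A.shape[0]-B.shape[0]),(0,0),(0,0)))])[:,:][:600,:1000] if 0 else cv2.resize(np.hstack([A,np.pad(B,((0,A.shape[0]-B.shape[0]),(0,0),(0,0)))]),(800,466)))
for n,z,(r0,r1,c0,c1) in(('side',a,(200,305,290,380)),('top',b,(175,215,343,412))):
    P=pts(n,z['d'])[r0:r1,c0:c1]; im=z['p'][r0:r1,c0:c1].astype(int)
    sat=im.max(2)-im.min(2); m=(sat<30)&(im.max(2)<150)&(P[...,2]>.04)
    k,lab,st,ce=cv2.connectedComponentsWithStats(m.astype(np.uint8))
    print(n,[(s[4],(c+[c0,r0]).round(1)) for s,c in zip(st,ce) if s[4]>30])
    w=(sat>=40)&(im[...,2]>100)&(P[...,2]>.005)
    Q=P[w]; rect=cv2.minAreaRect(Q[:,:2].astype(np.float32)); print('rack',rect,Q[:,2].max(),Q[:,2].min())
    for z0 in(.06,.07,.08,.09,.1,.11,.12): print(z0,(P[...,2]>z0).sum(),end=' ')
    print()
# tray
P=pts('top',b['d']); 
for u,v in((201,215),(165,195),(237,194),(238,236),(165,238),(247,174),(334,153)): print((u,v),P[v,u].round(4))
P=pts('side',a['d'])
for u,v in((255,145),(270,148),(238,120),(275,116),(292,152),(247,160),(313,150),(368,205)): print((u,v),P[v,u].round(4))
E
```

```text
side [(np.int32(8250), array([335.5, 253.1])), (np.int32(1174), array([327. , 245.2]))]
rack ((0.5510345697402954, -0.5738216638565063), (0.902131199836731, 0.19667412340641022), 77.04694366455078) 0.8125742097216565 0.005100662972459924
0.06 1883 0.07 1242 0.08 966 0.09 715 0.1 258 0.11 44 0.12 44 
top [(np.int32(2148), array([376.2, 193.6])), (np.int32(203), array([395.5, 196.5])), (np.int32(203), array([379.2, 197.8])), (np.int32(198), array([363.1, 199.3]))]
rack ((0.5586827993392944, -0.23411324620246887), (0.13771355152130127, 0.3436356484889984), 23.600364685058594) 1.3145646257250456 0.017831429898178985
0.06 1084 0.07 694 0.08 535 0.09 408 0.1 144 0.11 11 0.12 10 
(201, 215) [0.5231 0.3065 0.0008]
(165, 195) [0.592  0.4281 0.0167]
(237, 194) [0.5961 0.1819 0.0043]
(238, 236) [0.4494 0.1756 0.0029]
(165, 238) [0.4437 0.4226 0.0146]
(247, 174) [0.6545 0.1349 0.0728]
(334, 153) [ 0.7247 -0.1568  0.0761]
(255, 145) [0.4835 0.2767 0.0011]
(270, 148) [0.5299 0.2452 0.0009]
(238, 120) [ 0.4482  0.4686 -0.002 ]
(275, 116) [0.5826 0.4296 0.0161]
(292, 152) [0.5933 0.1837 0.0133]
(247, 160) [ 0.4449  0.1967 -0.0005]
(313, 150) [0.6515 0.1311 0.0447]
(368, 205) [ 0.728  -0.1685  0.0456]
```

View pics/crop1.png

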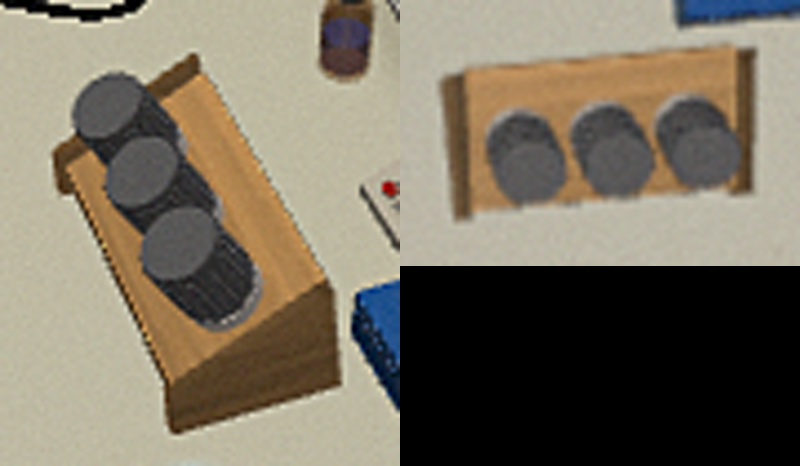

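The crop shows the three cap tops. In the side view they lie at about (314.3,223.6), (322.2,238.7) and (330.5,254.7), and in the top view at (364.6,202.3), (380.9,200.9) and (397.2,199.1).

```bash
python3 - <<'E'
from h import *
from scipy.optimize import least_squares
a=np.load('side0.npz'); b=np.load('top0.npz')
S=np.array([(314.3,223.6),(322.2,238.7),(330.5,254.7)]);T=np.array([(364.6,202.3),(380.9,200.9),(397.2,199.1)])
Ps,Pt=pts('side',a['d']),pts('top',b['d'])
obs=[]
for s,t in zip(S,T):
    f=lambda X:np.r_[proj('side',X)-s,proj('top',X)-t]
    r=least_squares(f,[.6,-.25,.1]); 
    def patch(P,u,k=2):
        c,rr=u.round().astype(int); return np.median(P[rr-k:rr+k+1,c-k:c+k+1].reshape(-1,3),0)
    print(r.x.round(4),r.fun.round(2),patch(Ps,s).round(4),patch(Pt,t).round(4)); obs.append(r.x)
obs=np.array(obs)
# plane fit of disc tops
for n,P,U,k in(('side',Ps,S,4),('top',Pt,T,2)):
    for u in U:
        c,rr=u.round().astype(int); Q=P[rr-k:rr+k+1,c-k:c+k+1].reshape(-1,3)
        _,s,V=np.linalg.svd(Q-Q.mean(0)); print(n,(V[2]*np.sign(V[2,2])).round(3),s.round(4))
# model fit on pixels + known geometry: p2 origin xy, yaw, height of cap tops
ax=np.array([-.5,0,.866])
def tops(p):
    Rz=R.from_euler('z',p[3]).as_matrix(); return p[:3]+np.array([[0,54,0],[0,0,0],[0,-54,0]])/1000@Rz.T
f=lambda p:np.r_[(proj('side',tops(p))-S).ravel(),(proj('top',tops(p))-T).ravel()]
r=least_squares(f,[*obs[1],0]); print(r.x.round(4),r.fun.round(2))
p=r.x; Rz=R.from_euler('z',p[3]).as_matrix()
print('seats',(tops(p)-.047*(Rz@ax)).round(4))
E
```

```text
[ 0.5557 -0.2545  0.0964] [-0.13  0.02  0.02 -0.17] [ 0.5551 -0.2558  0.0965] [ 0.5563 -0.2558  0.0956]
[ 0.5605 -0.3081  0.0958] [-0.21  0.04  0.04 -0.29] [ 0.5601 -0.3099  0.0964] [ 0.5592 -0.3082  0.096 ]
[ 0.5655 -0.3615  0.0961] [-0.04  0.01  0.01 -0.07] [ 0.5643 -0.3632  0.097 ] [ 0.5655 -0.3609  0.0968]
side [-0.047  0.7    0.712] [1.4613 0.0558 0.0553]
side [-0.248  0.731  0.636] [1.0042 0.0538 0.0525]
side [-0.506 -0.     0.863] [0.0691 0.0516 0.0115]
top [ 0.862 -0.484  0.152] [1.2092 0.023  0.0218]
top [-0.603 -0.011  0.798] [0.027  0.0229 0.0068]
top [-0.531  0.06   0.845] [0.0252 0.0227 0.0114]
[ 0.5606 -0.308   0.0961  0.0899] [-0.15  0.04 -0.2  -0.08 -0.02  0.11 -0.08 -0.17  0.03 -0.31  0.11 -0.05]
seats [[ 0.5791 -0.2521  0.0554]
 [ 0.584  -0.3059  0.0554]
 [ 0.5888 -0.3597  0.0554]]
```

```bash
cat >> h.py <<'E'
import json
PSI=.0899; RACK=R.from_euler('z',PSI)
AX=RACK.apply([-.5,0,.866])
SEAT=np.array([[.5791,-.2521,.0554],[.584,-.3059,.0554],[.5888,-.3597,.0554]])
VERT=R.from_matrix(RACK.as_matrix()@np.array([[0,1,0],[1,0,0],[0,0,-1.]]))
TILT=VERT*R.from_rotvec([-np.pi/6,0,0])
def on(i,h): return SEAT[i-1]+h/1000*AX
def plan(wps,start=None):
    """wps: (pos,rot,rows); prints increments in tool axes, mm/rad"""
    s=env.read_state(); p,r=start or (s['position'],R.from_euler('xyz',s['orientation']))
    print('t',s['time'],'pos',s['position'].round(4),'w',round(s['width'],3),'F',s['force'].round(1))
    for P,Q,n in wps:
        dr=(r.inv()*Q).as_rotvec()/n; dp=(np.asarray(P)-p)/n
        for k in range(n):
            t=r.inv().apply(dp)*1000
            print(' ',t.round(1).tolist(),dr.round(3).tolist())
            p=p+dp; r=r*R.from_rotvec(dr)
E
python3 - <<'E'
from h import *
plan([([.30,-.45,.27],VERT,8),(on(3,85),TILT,7)])
E
```

```text
t 0.1 pos [ 0.2129 -0.5871  0.2304] w 1.002 F [ 0.4 -0.6 -0.8]
  [16.1, -12.4, -4.9] [-0.0, -0.0, -0.164]
  [17.9, -9.6, -4.9] [-0.0, -0.0, -0.164]
  [19.2, -6.6, -4.9] [-0.0, -0.0, -0.164]
  [20.0, -3.3, -4.9] [-0.0, -0.0, -0.164]
  [20.3, -0.0, -4.9] [-0.0, -0.0, -0.164]
  [20.0, 3.3, -5.0] [-0.0, -0.0, -0.164]
  [19.2, 6.5, -5.0] [-0.0, -0.0, -0.164]
  [17.9, 9.6, -5.0] [-0.0, -0.0, -0.164]
  [9.1, 36.2, 20.1] [-0.075, 0.0, -0.0]
  [9.1, 34.6, 22.8] [-0.075, 0.0, -0.0]
  [9.1, 32.8, 25.3] [-0.075, 0.0, -0.0]
  [9.1, 30.8, 27.7] [-0.075, 0.0, -0.0]
  [9.1, 28.6, 29.9] [-0.075, 0.0, -0.0]
  [9.1, 26.3, 32.0] [-0.075, 0.0, -0.0]
  [9.1, 23.9, 33.8] [-0.075, 0.0, -0.0]
```

Request:
{"api": "move_arm", "payload": {"increments": [{"x":16,"y":-12.5,"z":-5,"rz":-0.164,"fingers":0},{"x":18,"y":-9.5,"z":-5,"rz":-0.164,"fingers":0},{"x":19,"y":-6.5,"z":-5,"rz":-0.164,"fingers":0},{"x":20,"y":-3.5,"z":-5,"rz":-0.164,"fingers":0},{"x":20.5,"y":0,"z":-5,"rz":-0.164,"fingers":0},{"x":20,"y":3.5,"z":-5,"rz":-0.164,"fingers":0},{"x":19,"y":6.5,"z":-5,"rz":-0.164,"fingers":0},{"x":18,"y":9.5,"z":-5,"rz":-0.164,"fingers":0}], "force": 30}}

```text
$.increments[0]: bad value
```

Request:
{"api": "move_arm", "payload": {"increments": [{"x":9,"y":36,"z":20,"rx":-0.075,"fingers":0},{"x":9,"y":34.5,"z":23,"rx":-0.075,"fingers":0},{"x":9,"y":33,"z":25.5,"rx":-0.075,"fingers":0},{"x":9,"y":31,"z":27.5,"rx":-0.075,"fingers":0},{"x":9,"y":28.5,"z":30,"rx":-0.075,"fingers":0},{"x":9,"y":26.5,"z":32,"rx":-0.075,"fingers":0},{"x":9,"y":24,"z":34,"rx":-0.075,"fingers":0},{"fingers":0}]}}

```text
$.increments[0]: bad value
```

```bash
python3 - <<'E'
from h import *
plan([(on(3,85),TILT,1),(on(3,6),TILT,4)])
print(env.read_state()['qpos'].round(2))
E
```

```text
t 0.1 pos [ 0.2129 -0.5871  0.2304] w 1.002 F [ 0.4 -0.6 -0.8]
  [389.8, -96.3, 101.5] [-0.447, 0.342, -1.281]
  [-0.0, 0.0, 19.7] [0.0, -0.0, 0.0]
  [0.0, 0.0, 19.7] [0.0, -0.0, 0.0]
  [0.0, 0.0, 19.7] [0.0, -0.0, 0.0]
  [0.0, 0.0, 19.7] [0.0, -0.0, 0.0]
[ 1.16  0.38  0.02  1.37 -0.01  1.39 -0.05]
```

Request:
{"api": "move_arm", "payload": {"increments": [{"x":16,"y":-12.5,"z":-5,"rx":0,"ry":0,"rz":-0.164,"fingers":0},{"x":18,"y":-9.5,"z":-5,"rx":0,"ry":0,"rz":-0.164,"fingers":0},{"x":19,"y":-6.5,"z":-5,"rx":0,"ry":0,"rz":-0.164,"fingers":0},{"x":20,"y":-3.5,"z":-5,"rx":0,"ry":0,"rz":-0.164,"fingers":0},{"x":20.5,"y":0,"z":-5,"rx":0,"ry":0,"rz":-0.164,"fingers":0},{"x":20,"y":3.5,"z":-5,"rx":0,"ry":0,"rz":-0.164,"fingers":0},{"x":19,"y":6.5,"z":-5,"rx":0,"ry":0,"rz":-0.164,"fingers":0},{"x":18,"y":9.5,"z":-5,"rx":0,"ry":0,"rz":-0.164,"fingers":0}], "force": 30}}

```text
time: 1.1
position: [0.3002, -0.4498, 0.271]
orientation: [-3.141, -0.001, 1.665]
force: [0.2, -0.4, -0.3]
width: 1.002
grasp_force: 0.0
```

Request:
{"api": "move_arm", "payload": {"increments": [{"x":9,"y":36,"z":20,"rx":-0.075,"ry":0,"rz":0,"fingers":0},{"x":9,"y":34.5,"z":23,"rx":-0.075,"ry":0,"rz":0,"fingers":0},{"x":9,"y":33,"z":25.5,"rx":-0.075,"ry":0,"rz":0,"fingers":0},{"x":9,"y":31,"z":27.5,"rx":-0.075,"ry":0,"rz":0,"fingers":0},{"x":9,"y":28.5,"z":30,"rx":-0.075,"ry":0,"rz":0,"fingers":0},{"x":9,"y":26.5,"z":32,"rx":-0.075,"ry":0,"rz":0,"fingers":0},{"x":9,"y":24,"z":34,"rx":-0.075,"ry":0,"rz":0,"fingers":0},{"x":0,"y":0,"z":0,"rx":0,"ry":0,"rz":0,"fingers":0}]}}

```text
time: 2.1
position: [0.5471, -0.3621, 0.1272]
orientation: [2.619, -0.005, 1.663]
force: [0.3, -0.4, 0.5]
width: 0.999
grasp_force: 0.0
```

```bash
python3 - <<'E'
from h import *
plan([(on(3,85),TILT,1),(on(3,6),TILT,4)])
print(env.read_state()['qpos'].round(2))
shot('side','s1')
a=cv2.imread('pics/s1.png')
cv2.imwrite('pics/s1c.png',cv2.resize(a[170:310,240:400],None,fx=4,fy=4,interpolation=cv2.INTER_CUBIC))
E
```

```text
t 2.1 pos [ 0.5471 -0.3621  0.1272] w 0.999 F [ 0.3 -0.4  0.5]
  [-1.3, 0.3, -2.0] [-0.001, -0.006, -0.001]
  [0.0, 0.0, 19.7] [0.0, -0.0, -0.0]
  [0.0, 0.0, 19.7] [0.0, -0.0, -0.0]
  [0.0, 0.0, 19.7] [0.0, -0.0, -0.0]
  [0.0, 0.0, 19.7] [0.0, -0.0, -0.0]
[ 1.09  0.34 -0.42  1.81 -0.38  0.69  1.07]
```

View pics/s1c.png

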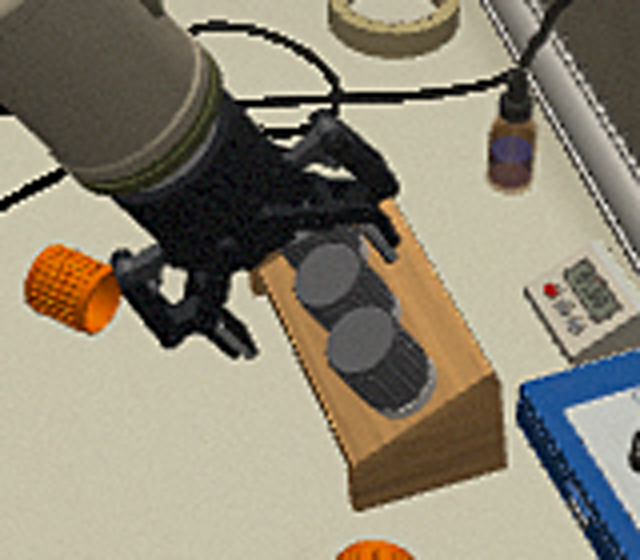

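The crop shows the open fingers straddling the row uphill and downhill, with tips at about (245,345) and (390,245), above and behind case 3. Next I descend and close.

Request:
{"api": "move_arm", "payload": {"increments": [{"x":-1.5,"y":0.5,"z":15,"rx":0,"ry":-0.006,"rz":0,"fingers":0},{"x":0,"y":0,"z":20,"rx":0,"ry":0,"rz":0,"fingers":0},{"x":0,"y":0,"z":20,"rx":0,"ry":0,"rz":0,"fingers":0},{"x":0,"y":0,"z":15,"rx":0,"ry":0,"rz":0,"fingers":0},{"x":0,"y":0,"z":7,"rx":0,"ry":0,"rz":0,"fingers":0},{"x":0,"y":0,"z":0,"rx":0,"ry":0,"rz":0,"fingers":1},{"x":0,"y":0,"z":0,"rx":0,"ry":0,"rz":0,"fingers":1},{"x":0,"y":0,"z":0,"rx":0,"ry":0,"rz":0,"fingers":1}]}}

```text
time: 3.15
position: [0.5863, -0.3642, 0.0647]
orientation: [2.616, 0.006, 1.656]
force: [-0.6, -0.6, 1.6]
width: 0.514
grasp_force: 32.0
```

Request:
{"api": "move_arm", "payload": {"increments": [{"x":0,"y":0,"z":0,"rx":0,"ry":0,"rz":0,"fingers":1},{"x":0,"y":0,"z":0,"rx":0,"ry":0,"rz":0,"fingers":1},{"x":0,"y":0,"z":0,"rx":0,"ry":0,"rz":0,"fingers":1},{"x":0,"y":0,"z":0,"rx":0,"ry":0,"rz":0,"fingers":1},{"x":0,"y":0,"z":0,"rx":0,"ry":0,"rz":0,"fingers":1},{"x":0,"y":0,"z":0,"rx":0,"ry":0,"rz":0,"fingers":1},{"x":0,"y":0,"z":0,"rx":0,"ry":0,"rz":0,"fingers":1},{"x":0,"y":0,"z":0,"rx":0,"ry":0,"rz":0,"fingers":1}]}}

```text
time: 4.15
position: [0.5863, -0.3642, 0.0646]
orientation: [2.616, 0.006, 1.656]
force: [-3.9, 1.4, 6.8]
width: 0.518
grasp_force: 32.6
```

```bash
python3 - <<'E'
from h import *
plan([(on(3,6),TILT,1)])
s=env.read_state();print(s['moment'],s['grasp_force'])
E
```

```text
t 4.15 pos [ 0.5863 -0.3642  0.0646] w 0.518 F [-3.9  1.4  6.8]
  [4.3, -2.1, 3.4] [0.002, 0.007, -0.001]
[0.13381889 0.75699087 0.17047666] 32.56491646170616
```

Request:
{"api": "move_arm", "payload": {"increments": [{"x":0,"y":0,"z":-8,"rx":0,"ry":0,"rz":0,"fingers":1},{"x":0,"y":0,"z":-14,"rx":0,"ry":0,"rz":0,"fingers":1},{"x":0,"y":0,"z":-18,"rx":0,"ry":0,"rz":0,"fingers":1},{"x":0,"y":0,"z":-20,"rx":0,"ry":0,"rz":0,"fingers":1},{"x":0,"y":0,"z":-20,"rx":0,"ry":0,"rz":0,"fingers":1},{"x":0,"y":0,"z":-20,"rx":0,"ry":0,"rz":0,"fingers":1},{"x":0,"y":0,"z":-10,"rx":0,"ry":0,"rz":0,"fingers":1},{"x":0,"y":0,"z":0,"rx":0,"ry":0,"rz":0,"fingers":1}]}}

```text
time: 5.15
position: [0.5312, -0.3685, 0.1602]
orientation: [2.616, 0.007, 1.656]
force: [0.4, 0.1, -0.6]
width: 0.514
grasp_force: 31.9
```

```bash
python3 - <<'E'
from h import *
p,d=shot('side','s2'); q,e=shot('top','t2')
plan([(on(3,116),TILT,1)])
for h in(0,42): print(proj('side',on(3,h)),proj('top',on(3,h)))
A=cv2.resize(p[170:310,260:400],(560,560),interpolation=cv2.INTER_CUBIC)
cv2.imwrite('pics/s2c.png',A)
P=pts('side',d); rel=(P-SEAT[2]); h=rel@AX*1000; rad=np.linalg.norm(rel-np.outer(h.ravel()/1000,AX).reshape(rel.shape),axis=-1)*1000
m=(rad<20)&(h>5)&(h<60); print('n',m.sum(),'h pct',np.percentile(h[m],[50,80,95,99]).round(1))
for lo,hi in((5,15),(15,20),(20,26),(26,32),(32,38),(38,45)):
    k=m&(h>lo)&(h<hi)
    if k.any(): print(lo,k.sum(),p[k].mean(0).round())
E
```

```text
t 5.25 pos [ 0.5313 -0.3676  0.1587] w 0.516 F [ 0.1  0.2 -0.7]
  [2.7, -1.5, 2.5] [0.001, 0.006, -0.001]
[339.67920863 264.31384445] [394.00411433 193.55687816]
[331.48155757 255.85688389] [396.95520476 198.44932781]
n 194 h pct [14.2 21.6 25.  27.6]
5 109 [116. 123. 129.]
15 43 [140. 146. 154.]
20 37 [126. 125. 130.]
26 5 [ 98. 100. 106.]
```

View pics/s2c.png

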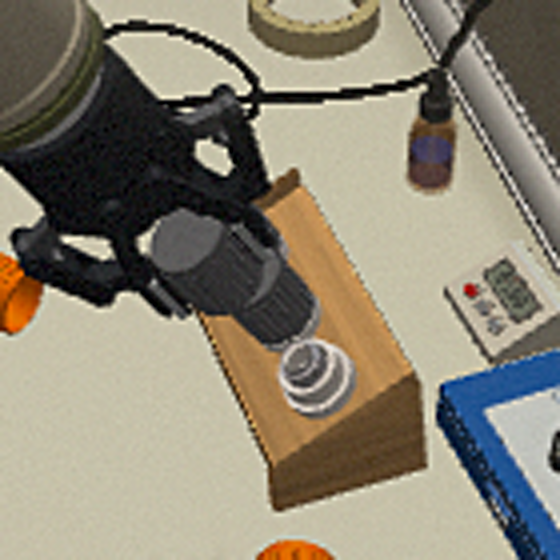

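Case 3, at about (315,375) in the crop, holds the short steel objective. I put its cap back.

Request:
{"api": "move_arm", "payload": {"increments": [{"x":0,"y":0,"z":15,"rx":0,"ry":0,"rz":0,"fingers":1},{"x":0,"y":0,"z":24,"rx":0,"ry":0,"rz":0,"fingers":1},{"x":0,"y":0,"z":24,"rx":0,"ry":0,"rz":0,"fingers":1},{"x":0,"y":0,"z":17,"rx":0,"ry":0,"rz":0,"fingers":1},{"x":0,"y":0,"z":12,"rx":0,"ry":0,"rz":0,"fingers":1},{"x":0,"y":0,"z":10,"rx":0,"ry":0,"rz":0,"fingers":1},{"x":0,"y":0,"z":8,"rx":0,"ry":0,"rz":0,"fingers":1},{"x":0,"y":0,"z":0,"rx":0,"ry":0,"rz":0,"fingers":1}]}}

```text
time: 6.25
position: [0.5867, -0.3642, 0.0645]
orientation: [2.616, 0.006, 1.656]
force: [-0.8, -0.4, 1.4]
width: 0.517
grasp_force: 33.3
```

```bash
python3 - <<'E'
from h import *
plan([(on(3,6),TILT,1)])
E
```

```text
t 6.25 pos [ 0.5867 -0.3642  0.0645] w 0.517 F [-0.8 -0.4  1.4]
  [4.3, -2.4, 3.1] [0.002, 0.007, -0.001]
```

Request:
{"api": "move_arm", "payload": {"increments": [{"x":0,"y":0,"z":0,"rx":0,"ry":0,"rz":0,"fingers":0},{"x":0,"y":0,"z":0,"rx":0,"ry":0,"rz":0,"fingers":0},{"x":0,"y":-2,"z":0,"rx":0,"ry":0,"rz":0,"fingers":0},{"x":0,"y":0,"z":-30,"rx":0,"ry":0,"rz":0,"fingers":0},{"x":0,"y":0,"z":-30,"rx":0,"ry":0.006,"rz":0,"fingers":0},{"x":20,"y":0,"z":-15,"rx":0,"ry":0,"rz":0,"fingers":0},{"x":28,"y":0,"z":0,"rx":0,"ry":0,"rz":0,"fingers":0},{"x":10,"y":0,"z":0,"rx":0,"ry":0,"rz":0,"fingers":0}]}}

```text
time: 7.25
position: [0.5419, -0.3074, 0.1279]
orientation: [2.617, 0.0, 1.662]
force: [0.2, -0.5, 0.0]
width: 1.0
grasp_force: 0.0
```

```bash
python3 - <<'E'
from h import *
vision.camera('top')
plan([(on(2,85),TILT,1),(on(2,6),TILT,4)])
E
```

```text
t 7.3 pos [ 0.542  -0.3067  0.1277] w 0.997 F [-0.1  1.5 -0.7]
  [-3.0, 0.1, -1.4] [0.001, -0.001, 0.001]
  [-0.0, 0.0, 19.7] [0.0, -0.0, -0.0]
  [-0.0, 0.0, 19.7] [0.0, -0.0, -0.0]
  [-0.0, 0.0, 19.7] [0.0, -0.0, -0.0]
  [-0.0, 0.0, 19.7] [0.0, -0.0, -0.0]
```

Request:
{"api": "move_arm", "payload": {"increments": [{"x":-2,"y":0,"z":18,"rx":0,"ry":0,"rz":0,"fingers":0},{"x":0,"y":0,"z":20,"rx":0,"ry":0,"rz":0,"fingers":0},{"x":0,"y":0,"z":20,"rx":0,"ry":0,"rz":0,"fingers":0},{"x":0,"y":0,"z":15,"rx":0,"ry":0,"rz":0,"fingers":0},{"x":0,"y":0,"z":4,"rx":0,"ry":0,"rz":0,"fingers":0},{"x":0,"y":0,"z":0,"rx":0,"ry":0,"rz":0,"fingers":1},{"x":0,"y":0,"z":0,"rx":0,"ry":0,"rz":0,"fingers":1},{"x":0,"y":0,"z":0,"rx":0,"ry":0,"rz":0,"fingers":1}]}}

```text
time: 8.3
position: [0.5806, -0.3081, 0.062]
orientation: [2.616, 0.001, 1.659]
force: [-1.5, -0.5, 1.1]
width: 0.516
grasp_force: 32.4
```

```bash
python3 - <<'E'
from h import *
vision.camera('top'); vision.camera('top')
plan([(on(2,6),TILT,1)])
E
```

```text
t 8.4 pos [ 0.5806 -0.3082  0.062 ] w 0.516 F [-3.2  0.1  4.4]
  [1.9, -0.2, 1.5] [0.002, 0.002, -0.001]
```

Request:
{"api": "move_arm", "payload": {"increments": [{"x":0,"y":0,"z":-8,"rx":0,"ry":0,"rz":0,"fingers":1},{"x":0,"y":0,"z":-14,"rx":0,"ry":0,"rz":0,"fingers":1},{"x":0,"y":0,"z":-18,"rx":0,"ry":0,"rz":0,"fingers":1},{"x":0,"y":0,"z":-20,"rx":0,"ry":0,"rz":0,"fingers":1},{"x":0,"y":0,"z":-20,"rx":0,"ry":0,"rz":0,"fingers":1},{"x":0,"y":0,"z":-20,"rx":0,"ry":0,"rz":0,"fingers":1},{"x":0,"y":0,"z":-10,"rx":0,"ry":0,"rz":0,"fingers":1},{"x":0,"y":0,"z":0,"rx":0,"ry":0,"rz":0,"fingers":1}]}}

```text
time: 9.4
position: [0.5255, -0.3131, 0.1575]
orientation: [2.616, 0.002, 1.659]
force: [-0.1, -0.6, -0.8]
width: 0.519
grasp_force: 32.2
```

```bash
cat >> h.py <<'E'
def inside(i,f):
    p,d=shot('side',f)
    cv2.imwrite('pics/%sc.png'%f,cv2.resize(p[170:310,260:400],(560,560),interpolation=cv2.INTER_CUBIC))
    P=pts('side',d); rel=(P-SEAT[i-1]); h=rel@AX*1000; rad=np.linalg.norm(rel-h[...,None]/1000*AX,axis=-1)*1000
    m=(rad<20)&(h>5)&(h<60); print('n',m.sum(),'h pct',np.percentile(h[m],[50,80,95,99]).round(1))
    for lo,hi in((5,15),(15,20),(20,26),(26,32),(32,38),(38,45)):
        k=m&(h>lo)&(h<hi)
        if k.any(): print(lo,k.sum(),p[k].mean(0).round(),RACK.inv().apply(rel[k]).mean(0).round(4))
E
python3 - <<'E'
from h import *
inside(2,'s3'); plan([(on(2,116),TILT,1)])
E
```

```text
n 194 h pct [39.  42.4 44.2 45.2]
5 29 [132. 140. 147.] [ 0.0018 -0.001   0.0146]
15 14 [124. 131. 137.] [-0.003  -0.0028  0.0174]
20 5 [11. 11. 10.] [-0.0058 -0.0077  0.0227]
26 15 [63. 66. 69.] [-0.0144 -0.0094  0.0261]
32 25 [30. 31. 31.] [-0.0177 -0.0102  0.0301]
38 103 [44. 45. 45.] [-0.023  -0.0002  0.0348]
t 9.45 pos [ 0.5256 -0.3126  0.1567] w 0.521 F [-0.7 -0.1 -1.4]
  [1.5, 0.3, 1.1] [0.002, 0.001, -0.001]
```

View pics/s3c.png

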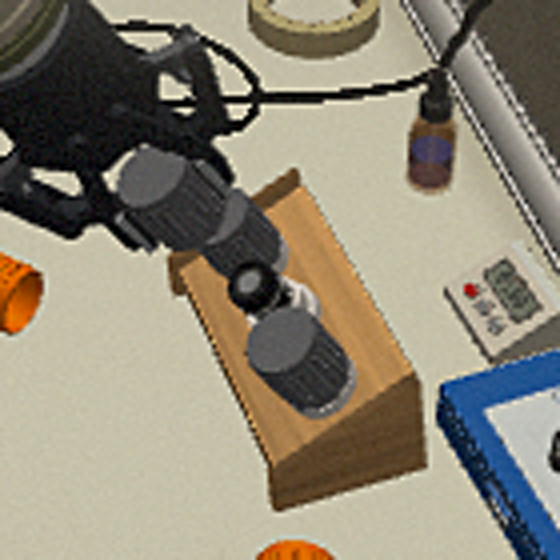

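Case 2 is open and holds the black eyepiece, its head at about (255,287) in the crop, leaning slightly downhill. I park this cap on the worktop in front of the rack.

```bash
python3 - <<'E'
from h import *
P=pts('top',np.load('t2.npz')['d'])
b=pts('top',np.load('top0.npz')['d'])
o=SEAT[1]
for k in(-.04,-.045,-.05,-.055,-.06,-.065,-.07,-.075,-.08): 
    u=proj('top',np.r_[(o+RACK.apply([k,-.0,0]))[:2],0.0]).round().astype(int); print(k,b[u[1],u[0]].round(4))
plan([([.482,-.345,.09],VERT,5),([.482,-.345,.012],VERT,3)])
E
```

```text
-0.04 [ 0.5451 -0.3098 -0.0015]
-0.045 [ 0.538  -0.3096 -0.0009]
-0.05 [ 0.5343 -0.3092  0.0009]
-0.055 [ 5.309e-01 -3.093e-01 -1.000e-04]
-0.06 [ 0.5242 -0.3134 -0.005 ]
-0.065 [ 0.5202 -0.3125  0.0007]
-0.07 [ 0.5131 -0.312   0.0025]
-0.075 [ 0.5098 -0.3125 -0.0009]
-0.08 [ 0.5028 -0.3125 -0.002 ]
t 9.45 pos [ 0.5256 -0.3126  0.1567] w 0.521 F [-0.7 -0.1 -1.4]
  [-5.7, -14.7, 6.9] [0.105, 0.0, -0.0]
  [-5.7, -13.9, 8.4] [0.105, 0.0, -0.0]
  [-5.7, -12.9, 9.8] [0.105, 0.0, -0.0]
  [-5.7, -11.8, 11.1] [0.105, 0.0, -0.0]
  [-5.7, -10.6, 12.3] [0.105, 0.0, -0.0]
  [-0.0, -0.0, 26.0] [-0.0, -0.0, 0.0]
  [-0.0, -0.0, 26.0] [-0.0, -0.0, 0.0]
  [-0.0, -0.0, 26.0] [-0.0, -0.0, 0.0]
```

Request:
{"api": "move_arm", "payload": {"increments": [{"x":-5.5,"y":-13,"z":7,"rx":0.105,"ry":0,"rz":0,"fingers":1},{"x":-5.5,"y":-12,"z":8.5,"rx":0.105,"ry":0,"rz":0,"fingers":1},{"x":-5.5,"y":-11,"z":10,"rx":0.105,"ry":0,"rz":0,"fingers":1},{"x":-5.5,"y":-10,"z":11,"rx":0.105,"ry":0,"rz":0,"fingers":1},{"x":-5.5,"y":-9,"z":12,"rx":0.105,"ry":0,"rz":0,"fingers":1},{"x":0,"y":0,"z":28,"rx":0,"ry":0,"rz":0,"fingers":1},{"x":0,"y":0,"z":28,"rx":0,"ry":0,"rz":0,"fingers":1},{"x":0,"y":0,"z":15,"rx":0,"ry":0,"rz":0,"fingers":1}]}}

```text
time: 10.45
position: [0.489, -0.3419, 0.0189]
orientation: [-3.138, -0.003, 1.661]
force: [-1.3, 0.0, 0.3]
width: 0.517
grasp_force: 33.1
```

```bash
python3 - <<'E'
from h import *
vision.camera('top')
plan([([.49,-.345,.008],VERT,1)])
E
```

```text
t 10.5 pos [ 0.4884 -0.3417  0.0175] w 0.518 F [-1.5  0.6 -1.7]
  [-3.4, 1.3, 9.5] [-0.005, -0.004, -0.0]
```

Request:
{"api": "move_arm", "payload": {"increments": [{"x":0,"y":0,"z":3,"rx":-0.004,"ry":-0.004,"rz":0,"fingers":1},{"x":0,"y":0,"z":2,"rx":0,"ry":0,"rz":0,"fingers":1},{"x":0,"y":0,"z":1,"rx":0,"ry":0,"rz":0,"fingers":1},{"x":0,"y":0,"z":1,"rx":0,"ry":0,"rz":0,"fingers":1},{"x":0,"y":0,"z":1,"rx":0,"ry":0,"rz":0,"fingers":1},{"x":0,"y":0,"z":1,"rx":0,"ry":0,"rz":0,"fingers":1},{"x":0,"y":0,"z":0,"rx":0,"ry":0,"rz":0,"fingers":1},{"x":0,"y":0,"z":0,"rx":0,"ry":0,"rz":0,"fingers":1}]}}

```text
time: 11.5
position: [0.4896, -0.3428, 0.0137]
orientation: [3.139, 0.004, 1.66]
force: [-10.5, 5.6, 7.9]
width: 0.515
grasp_force: 33.0
```

Request:
{"api": "move_arm", "payload": {"increments": [{"x":0,"y":0,"z":-3,"rx":0,"ry":0,"rz":0,"fingers":1},{"x":0,"y":0,"z":0,"rx":0,"ry":0,"rz":0,"fingers":1},{"x":0,"y":0,"z":0,"rx":0,"ry":0,"rz":0,"fingers":0},{"x":0,"y":0,"z":0,"rx":0,"ry":0,"rz":0,"fingers":0},{"x":0,"y":0,"z":0,"rx":0,"ry":0,"rz":0,"fingers":0},{"x":0,"y":0,"z":0,"rx":0,"ry":0,"rz":0,"fingers":0},{"x":0,"y":0,"z":0,"rx":0,"ry":0,"rz":0,"fingers":0},{"x":0,"y":0,"z":0,"rx":0,"ry":0,"rz":0,"fingers":0}]}}

```text
time: 12.5
position: [0.4864, -0.3392, 0.0128]
orientation: [-3.137, -0.003, 1.662]
force: [-13.3, 11.2, -0.7]
width: 0.999
grasp_force: 0.0
```

```bash
python3 - <<'E'
from h import *
p,d=shot('side','s4'); P=pts('side',d)
rel=P-[.489,-.343,0]; m=(np.hypot(rel[...,0],rel[...,1])<.012)&(P[...,2]>.02)&(P[...,2]<.06)
print(m.sum(),np.median(P[m],0))
cv2.imwrite('pics/s4c.png',cv2.resize(p[170:310,240:400],None,fx=4,fy=4,interpolation=cv2.INTER_CUBIC))
plan([(on(2,120),TILT,8)])
E
```

```text
66 [ 0.48898128 -0.34323532  0.04630406]
t 12.55 pos [ 0.4864 -0.3392  0.0128] w 0.999 F [-13.9  10.7   0.4]
  [3.1, 4.9, -18.3] [-0.066, -0.0, 0.0]
  [3.1, 6.1, -18.0] [-0.066, -0.0, 0.0]
  [3.1, 7.3, -17.5] [-0.066, -0.0, 0.0]
  [3.1, 8.5, -17.0] [-0.066, -0.0, 0.0]
  [3.1, 9.6, -16.4] [-0.066, -0.0, 0.0]
  [3.1, 10.6, -15.7] [-0.066, -0.0, 0.0]
  [3.1, 11.6, -15.0] [-0.066, -0.0, 0.0]
  [3.1, 12.6, -14.2] [-0.066, -0.0, 0.0]
```

View pics/s4c.png

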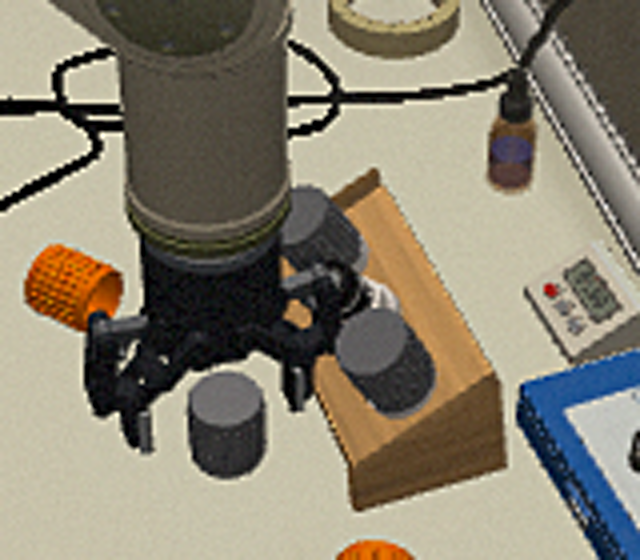

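The cap stands upright at about (228,425) in the crop, but the uphill knuckle is touching something near the eyepiece and cap 3, around (340,285). I back off towards -x first, then go up.

Request:
{"api": "move_arm", "payload": {"increments": [{"x":0,"y":-5,"z":0,"rx":0,"ry":0,"rz":0,"fingers":0},{"x":0,"y":-6,"z":0,"rx":0,"ry":0,"rz":0,"fingers":0},{"x":0,"y":0,"z":-10,"rx":0,"ry":0,"rz":0,"fingers":0},{"x":0,"y":-3,"z":-25,"rx":0,"ry":0,"rz":0,"fingers":0},{"x":0,"y":-10,"z":-30,"rx":0,"ry":0,"rz":0,"fingers":0},{"x":0,"y":-10,"z":-40,"rx":0,"ry":0,"rz":0,"fingers":0},{"x":0,"y":-5,"z":-40,"rx":-0.1,"ry":0,"rz":0,"fingers":0},{"x":0,"y":0,"z":-10,"rx":-0.1,"ry":0,"rz":0,"fingers":0}]}}

```text
time: 13.55
position: [0.4521, -0.3479, 0.1754]
orientation: [2.929, 0.01, 1.66]
force: [-0.0, -0.2, -0.7]
width: 1.0
grasp_force: 0.0
```

```bash
python3 - <<'E'
from h import *
inside(2,'s5'); inside(3,'s5b')
p=cv2.imread('pics/s5.png'); cv2.imwrite('pics/s5c.png',cv2.resize(p[215:285,290:360],(600,600),interpolation=cv2.INTER_CUBIC))
plan([(on(2,120),TILT,5)])
E
```

```text
n 205 h pct [38.2 42.6 44.  45.1]
5 29 [130. 140. 148.] [-0.0017 -0.0011  0.0136]
15 26 [102. 107. 112.] [-0.0065 -0.0047  0.016 ]
20 3 [6. 2. 4.] [-0.0104 -0.0098  0.021 ]
26 18 [57. 60. 62.] [-0.0143 -0.0099  0.0259]
32 24 [33. 33. 35.] [-0.0175 -0.0088  0.0304]
38 102 [43. 44. 45.] [-0.023  -0.0008  0.035 ]
n 190 h pct [47.1 48.6 49.6 50.4]
38 20 [91. 91. 92.] [-0.0157 -0.0045  0.0419]
t 13.65 pos [ 0.4488 -0.3489  0.1733] w 1.001 F [-1.2 -1.  -1.1]
  [6.2, 14.8, 5.9] [-0.063, 0.002, -0.0]
  [6.2, 14.4, 6.8] [-0.063, 0.002, -0.0]
  [6.2, 13.9, 7.7] [-0.063, 0.002, -0.0]
  [6.2, 13.4, 8.6] [-0.063, 0.002, -0.0]
  [6.2, 12.8, 9.5] [-0.063, 0.002, -0.0]
```

View pics/s5c.png

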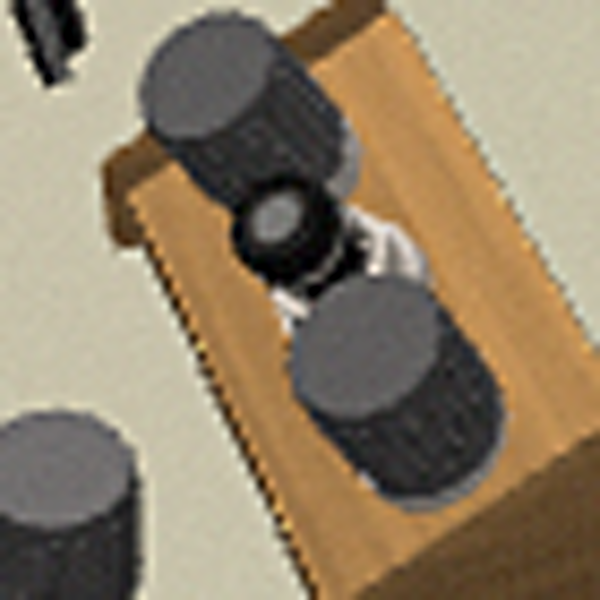

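The crop shows the eyepiece head at about (285,230), still in case 2, with cap 3 seated and the parked cap lower left. I approach the eyepiece now, matching its small lean.

```bash
python3 - <<'E'
from h import *
T2=TILT*R.from_rotvec([-.05,0,0]); off=TILT.apply([0,-.0025,0])
plan([(on(2,85)+off,T2,6),(on(2,15)+off,T2,5)])
E
```

```text
t 13.65 pos [ 0.4488 -0.3489  0.1733] w 1.001 F [-1.2 -1.  -1.1]
  [5.3, 13.7, 10.6] [-0.061, 0.002, -0.0]
  [5.2, 13.0, 11.4] [-0.061, 0.002, -0.0]
  [5.2, 12.3, 12.2] [-0.061, 0.002, -0.0]
  [5.2, 11.6, 12.9] [-0.061, 0.002, -0.0]
  [5.2, 10.8, 13.6] [-0.061, 0.002, -0.0]
  [5.1, 9.9, 14.3] [-0.061, 0.002, -0.0]
  [0.0, -0.7, 14.0] [0.0, 0.0, 0.0]
  [0.0, -0.7, 14.0] [0.0, 0.0, 0.0]
  [0.0, -0.7, 14.0] [0.0, 0.0, 0.0]
  [0.0, -0.7, 14.0] [0.0, 0.0, 0.0]
  [0.0, -0.7, 14.0] [0.0, 0.0, 0.0]
```

Request:
{"api": "move_arm", "payload": {"increments": [{"x":5,"y":13.5,"z":10.5,"rx":-0.061,"ry":0.002,"rz":0,"fingers":0.2},{"x":5,"y":13,"z":11.5,"rx":-0.061,"ry":0.002,"rz":0,"fingers":0.2},{"x":5,"y":12.5,"z":12,"rx":-0.061,"ry":0.002,"rz":0,"fingers":0.2},{"x":5,"y":11.5,"z":13,"rx":-0.061,"ry":0.002,"rz":0,"fingers":0.2},{"x":5,"y":11,"z":13.5,"rx":-0.061,"ry":0.002,"rz":0,"fingers":0.2},{"x":5,"y":10,"z":14.5,"rx":-0.061,"ry":0.002,"rz":0,"fingers":0.2},{"x":0,"y":0,"z":0,"rx":0,"ry":0,"rz":0,"fingers":0.2},{"x":0,"y":0,"z":0,"rx":0,"ry":0,"rz":0,"fingers":0.2}]}}

```text
time: 14.65
position: [0.5409, -0.3079, 0.1252]
orientation: [2.573, -0.007, 1.665]
force: [-0.4, -0.7, -0.1]
width: 0.803
grasp_force: 0.0
```

```bash
python3 - <<'E'
from h import *
T2=TILT*R.from_rotvec([-.05,0,0]); off=TILT.apply([0,-.0025,0])
plan([(on(2,85)+off,T2,1),(on(2,15)+off,T2,5)])
E
```

```text
t 14.65 pos [ 0.5409 -0.3079  0.1252] w 0.803 F [-0.4 -0.7 -0.1]
  [-1.8, 0.1, -3.0] [-0.005, -0.008, -0.0]
  [0.0, -0.7, 14.0] [0.0, 0.0, 0.0]
  [0.0, -0.7, 14.0] [0.0, 0.0, 0.0]
  [0.0, -0.7, 14.0] [0.0, 0.0, 0.0]
  [0.0, -0.7, 14.0] [0.0, 0.0, 0.0]
  [0.0, -0.7, 14.0] [0.0, 0.0, 0.0]
```

Request:
{"api": "move_arm", "payload": {"increments": [{"x":-1,"y":-0.5,"z":12,"rx":0,"ry":-0.004,"rz":0,"fingers":0.2},{"x":0,"y":-1,"z":18,"rx":0,"ry":0,"rz":0,"fingers":0.2},{"x":0,"y":-1,"z":18,"rx":0,"ry":0,"rz":0,"fingers":0.2},{"x":0,"y":-1,"z":13,"rx":0,"ry":0,"rz":0,"fingers":0.2},{"x":0,"y":0,"z":6,"rx":0,"ry":0,"rz":0,"fingers":0.2},{"x":0,"y":0,"z":0,"rx":0,"ry":0,"rz":0,"fingers":1},{"x":0,"y":0,"z":0,"rx":0,"ry":0,"rz":0,"fingers":1},{"x":0,"y":0,"z":0,"rx":0,"ry":0,"rz":0,"fingers":1}], "force": 35}}

```text
time: 15.65
position: [0.5752, -0.3063, 0.0687]
orientation: [2.569, -0.001, 1.662]
force: [3.0, 0.0, 5.6]
width: 0.321
grasp_force: 34.5
```

```bash
python3 - <<'E'
from h import *
T2=TILT*R.from_rotvec([-.05,0,0]); off=TILT.apply([0,-.0025,0])
plan([(on(2,15)+off,T2,1)])
p,d=shot('side','s6'); s=env.read_state(); print(s['grasp_force'],s['width'],s['force'])
E
```

```text
t 15.65 pos [ 0.5752 -0.3063  0.0687] w 0.321 F [3.  0.  5.6]
  [-0.4, -1.6, 0.8] [-0.001, -0.002, 0.0]
34.632884386810474 0.32413704878524957 [3.17558652 0.80489677 6.00981859]
```

Request:
{"api": "move_arm", "payload": {"increments": [{"x":0,"y":0,"z":0,"rx":0,"ry":0,"rz":0,"fingers":1},{"x":0,"y":0,"z":-2,"rx":0,"ry":0,"rz":0,"fingers":1},{"x":0,"y":0,"z":-3,"rx":0,"ry":0,"rz":0,"fingers":1},{"x":0,"y":0.2,"z":-4,"rx":0,"ry":0,"rz":0,"fingers":1},{"x":0,"y":0.2,"z":-4,"rx":0,"ry":0,"rz":0,"fingers":1},{"x":0,"y":0.2,"z":-4,"rx":0,"ry":0,"rz":0,"fingers":1},{"x":0,"y":0.2,"z":-3,"rx":0,"ry":0,"rz":0,"fingers":1},{"x":0,"y":0,"z":0,"rx":0,"ry":0,"rz":0,"fingers":1}]}}

```text
time: 16.7
position: [0.5632, -0.3068, 0.0837]
orientation: [2.572, -0.004, 1.662]
force: [0.1, 0.5, -1.3]
width: 0.323
grasp_force: 34.9
```

```bash
python3 - <<'E'
from h import *
p,d=shot('side','s7'); s=env.read_state(); print(s['grasp_force'],s['width'],s['force'],s['position'])
A=[cv2.resize(cv2.imread('pics/%s.png'%f)[215:275,290:350],(400,400),interpolation=cv2.INTER_CUBIC) for f in('s6','s7')]
cv2.imwrite('pics/s7c.png',np.hstack(A))
E
```

```text
34.85757046379149 0.32473619375796065 [-0.73004463 -0.29594922 -0.22201464] [ 0.56329556 -0.30667702  0.08362839]
```

View pics/s7c.png

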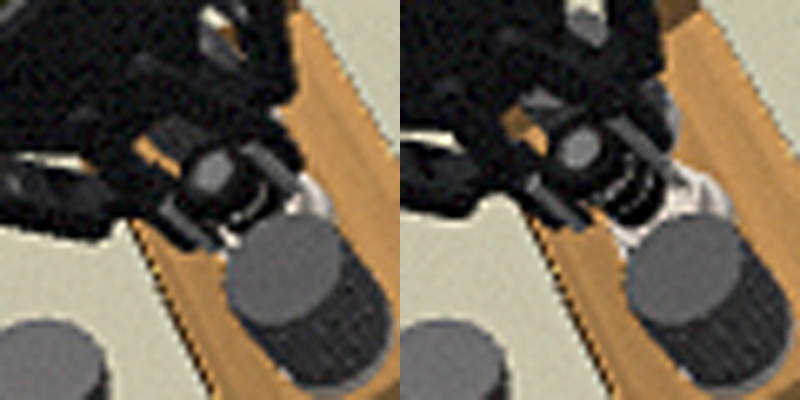

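The eyepiece is held by its head and coming out of the neck, at about (580,150) in the right half. I carry on lifting and take it to the tray.

```bash
python3 - <<'E'
from h import *
plan([([.532,-.309,.145],TILT,3),([.515,-.2,.19],VERT,5),([.518,.10,.18],VERT,8),([.520,.24,.07],VERT,6)])
E
```

```text
t 16.75 pos [ 0.5633 -0.3067  0.0836] w 0.325 F [-0.7 -0.3 -0.2]
  [0.3, 2.2, -22.9] [0.015, -0.001, -0.0]
  [0.2, 1.9, -22.9] [0.015, -0.001, -0.0]
  [0.2, 1.5, -22.9] [0.015, -0.001, -0.0]
  [22.0, 3.3, -8.5] [0.105, -0.0, -0.0]
  [22.0, 2.4, -8.8] [0.105, -0.0, -0.0]
  [22.0, 1.4, -9.0] [0.105, -0.0, -0.0]
  [22.0, 0.5, -9.1] [0.105, -0.0, -0.0]
  [22.0, -0.5, -9.1] [0.105, -0.0, -0.0]
  [37.3, 3.7, 1.3] [-0.0, -0.0, -0.0]
  [37.3, 3.7, 1.3] [-0.0, -0.0, -0.0]
  [37.3, 3.7, 1.3] [-0.0, -0.0, -0.0]
  [37.3, 3.7, 1.3] [-0.0, -0.0, -0.0]
  [37.3, 3.7, 1.3] [-0.0, -0.0, -0.0]
  [37.3, 3.7, 1.3] [-0.0, -0.0, -0.0]
  [37.3, 3.7, 1.3] [-0.0, -0.0, -0.0]
  [37.3, 3.7, 1.3] [-0.0, -0.0, -0.0]
  [23.2, 2.4, 18.3] [-0.0, 0.0, -0.0]
  [23.2, 2.4, 18.3] [-0.0, 0.0, -0.0]
  [23.2, 2.4, 18.3] [-0.0, 0.0, -0.0]
  [23.2, 2.4, 18.3] [-0.0, 0.0, -0.0]
  [23.2, 2.4, 18.3] [-0.0, 0.0, -0.0]
  [23.2, 2.4, 18.3] [-0.0, 0.0, -0.0]
```

Request:
{"api": "move_arm", "payload": {"increments": [{"x":0,"y":2,"z":-20,"rx":0.015,"ry":0,"rz":0,"fingers":1},{"x":0,"y":2,"z":-25,"rx":0.015,"ry":0,"rz":0,"fingers":1},{"x":0,"y":1.5,"z":-25,"rx":0.015,"ry":0,"rz":0,"fingers":1},{"x":20,"y":3,"z":-9,"rx":0.105,"ry":0,"rz":0,"fingers":1},{"x":22,"y":2.5,"z":-9,"rx":0.105,"ry":0,"rz":0,"fingers":1},{"x":22,"y":1.5,"z":-9,"rx":0.105,"ry":0,"rz":0,"fingers":1},{"x":22,"y":0.5,"z":-9,"rx":0.105,"ry":0,"rz":0,"fingers":1},{"x":22,"y":-0.5,"z":-9,"rx":0.105,"ry":0,"rz":0,"fingers":1}]}}

```text
time: 17.75
position: [0.5142, -0.2024, 0.1925]
orientation: [-3.139, -0.003, 1.662]
force: [-0.4, 0.6, -1.4]
width: 0.321
grasp_force: 34.9
```

Request:
{"api": "move_arm", "payload": {"increments": [{"x":32,"y":3.5,"z":1,"rx":0,"ry":0,"rz":0,"fingers":1},{"x":38,"y":4,"z":1,"rx":0,"ry":0,"rz":0,"fingers":1},{"x":40,"y":4,"z":1.5,"rx":0,"ry":0,"rz":0,"fingers":1},{"x":40,"y":4,"z":1.5,"rx":0,"ry":0,"rz":0,"fingers":1},{"x":40,"y":4,"z":1.5,"rx":0,"ry":0,"rz":0,"fingers":1},{"x":40,"y":4,"z":1.5,"rx":0,"ry":0,"rz":0,"fingers":1},{"x":38,"y":4,"z":1,"rx":0,"ry":0,"rz":0,"fingers":1},{"x":30,"y":3,"z":1,"rx":0,"ry":0,"rz":0,"fingers":1}]}}

```text
time: 18.75
position: [0.5172, 0.0984, 0.1829]
orientation: [-3.141, -0.004, 1.664]
force: [0.4, -0.1, -0.5]
width: 0.325
grasp_force: 34.9
```

```bash
python3 - <<'E'
from h import *
plan([([.520,.24,.035],VERT,7)])
E
```

```text
t 18.75 pos [0.5172 0.0984 0.1829] w 0.325 F [ 0.4 -0.1 -0.5]
  [20.0, 2.3, 21.2] [-0.0, -0.001, 0.0]
  [20.0, 2.3, 21.2] [-0.0, -0.001, 0.0]
  [20.0, 2.3, 21.2] [-0.0, -0.001, 0.0]
  [20.1, 2.3, 21.2] [-0.0, -0.001, 0.0]
  [20.1, 2.2, 21.2] [-0.0, -0.001, 0.0]
  [20.1, 2.2, 21.2] [-0.0, -0.001, 0.0]
  [20.1, 2.2, 21.1] [-0.0, -0.001, 0.0]
```

Request:
{"api": "move_arm", "payload": {"increments": [{"x":22,"y":2.5,"z":15,"rx":0,"ry":0,"rz":0,"fingers":1},{"x":24,"y":2.5,"z":18,"rx":0,"ry":0,"rz":0,"fingers":1},{"x":24,"y":2.5,"z":22,"rx":0,"ry":0,"rz":0,"fingers":1},{"x":24,"y":2.5,"z":22,"rx":0,"ry":0,"rz":0,"fingers":1},{"x":24,"y":2.5,"z":24,"rx":0,"ry":0,"rz":0,"fingers":1},{"x":15,"y":2,"z":24,"rx":0,"ry":0,"rz":0,"fingers":1},{"x":8,"y":1,"z":17,"rx":0,"ry":0,"rz":0,"fingers":1},{"x":0,"y":0,"z":3,"rx":0,"ry":0,"rz":0,"fingers":1}]}}

```text
time: 19.75
position: [0.5192, 0.2389, 0.0374]
orientation: [-3.139, -0.003, 1.663]
force: [0.8, 0.4, -0.9]
width: 0.326
grasp_force: 34.9
```

```bash
python3 - <<'E'
from h import *
p,d=shot('side','s8'); P=pts('side',d); s=env.read_state(); print(s['position'],s['force'],s['orientation'],proj('side',s['position']))
A=cv2.resize(p[115:175,230:310],(800,600),interpolation=cv2.INTER_CUBIC); cv2.imwrite('pics/s8c.png',A)
E
```

```text
[0.51976094 0.23838601 0.03788555] [ 0.43218007 -0.3050017  -1.79743062] [-3.1402984  -0.00320328  1.66210975] [266.5355355  140.15351078]
```

View pics/s8c.png

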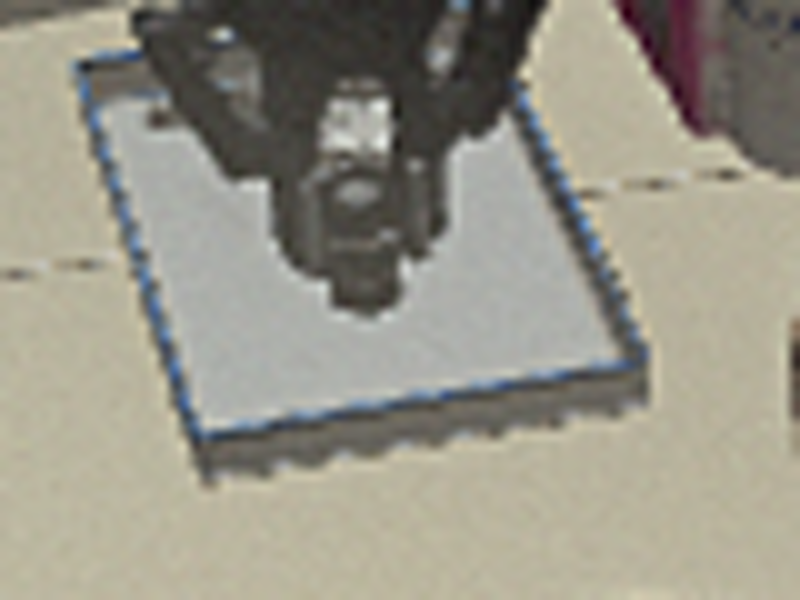

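The picture shows the eyepiece upright in the fingers, its foot at about (365,310) in the crop, over the empty half of the tray and about 2 cm above the floor. I lower it slowly.

Request:
{"api": "move_arm", "payload": {"increments": [{"x":0,"y":0,"z":4,"rx":0,"ry":0,"rz":0,"fingers":1},{"x":0,"y":0,"z":4,"rx":0,"ry":0,"rz":0,"fingers":1},{"x":0,"y":0,"z":3,"rx":0,"ry":0,"rz":0,"fingers":1},{"x":0,"y":0,"z":2,"rx":0,"ry":0,"rz":0,"fingers":1},{"x":0,"y":0,"z":1,"rx":0,"ry":0,"rz":0,"fingers":1},{"x":0,"y":0,"z":1,"rx":0,"ry":0,"rz":0,"fingers":1},{"x":0,"y":0,"z":0,"rx":0,"ry":0,"rz":0,"fingers":1},{"x":0,"y":0,"z":0,"rx":0,"ry":0,"rz":0,"fingers":1}]}}

```text
time: 20.8
position: [0.5201, 0.239, 0.0237]
orientation: [3.141, -0.004, 1.662]
force: [-0.4, 0.6, -1.4]
width: 0.328
grasp_force: 34.9
```

Request:
{"api": "move_arm", "payload": {"increments": [{"x":0,"y":0,"z":1,"rx":0,"ry":0,"rz":0,"fingers":1},{"x":0,"y":0,"z":1,"rx":0,"ry":0,"rz":0,"fingers":1},{"x":0,"y":0,"z":1,"rx":0,"ry":0,"rz":0,"fingers":1},{"x":0,"y":0,"z":0,"rx":0,"ry":0,"rz":0,"fingers":1},{"x":0,"y":0,"z":0,"rx":0,"ry":0,"rz":0,"fingers":1},{"x":0,"y":0,"z":0,"rx":0,"ry":0,"rz":0,"fingers":1},{"x":0,"y":0,"z":0,"rx":0,"ry":0,"rz":0,"fingers":1},{"x":0,"y":0,"z":0,"rx":0,"ry":0,"rz":0,"fingers":1}]}}

```text
time: 21.8
position: [0.5201, 0.239, 0.0207]
orientation: [3.141, -0.004, 1.662]
force: [0.1, 0.4, -0.7]
width: 0.324
grasp_force: 34.9
```

Request:
{"api": "move_arm", "payload": {"increments": [{"x":0,"y":0,"z":1,"rx":0,"ry":0,"rz":0,"fingers":1},{"x":0,"y":0,"z":0,"rx":0,"ry":0,"rz":0,"fingers":1},{"x":0,"y":0,"z":1,"rx":0,"ry":0,"rz":0,"fingers":1},{"x":0,"y":0,"z":0,"rx":0,"ry":0,"rz":0,"fingers":1},{"x":0,"y":0,"z":1,"rx":0,"ry":0,"rz":0,"fingers":1},{"x":0,"y":0,"z":0,"rx":0,"ry":0,"rz":0,"fingers":1},{"x":0,"y":0,"z":0,"rx":0,"ry":0,"rz":0,"fingers":1},{"x":0,"y":0,"z":0,"rx":0,"ry":0,"rz":0,"fingers":1}]}}

```text
time: 22.8
position: [0.52, 0.239, 0.0177]
orientation: [3.142, -0.004, 1.662]
force: [0.2, -0.5, -0.0]
width: 0.323
grasp_force: 34.9
```

Request:
{"api": "move_arm", "payload": {"increments": [{"x":0,"y":0,"z":1,"rx":0,"ry":0,"rz":0,"fingers":1},{"x":0,"y":0,"z":0,"rx":0,"ry":0,"rz":0,"fingers":1},{"x":0,"y":0,"z":1,"rx":0,"ry":0,"rz":0,"fingers":1},{"x":0,"y":0,"z":0,"rx":0,"ry":0,"rz":0,"fingers":1},{"x":0,"y":0,"z":0,"rx":0,"ry":0,"rz":0,"fingers":1},{"x":0,"y":0,"z":0,"rx":0,"ry":0,"rz":0,"fingers":1},{"x":0,"y":0,"z":0,"rx":0,"ry":0,"rz":0,"fingers":1},{"x":0,"y":0,"z":0,"rx":0,"ry":0,"rz":0,"fingers":1}]}}

```text
time: 23.8
position: [0.5202, 0.2393, 0.0161]
orientation: [3.141, -0.004, 1.662]
force: [-2.1, -0.6, 5.9]
width: 0.326
grasp_force: 35.3
```

Request:
{"api": "move_arm", "payload": {"increments": [{"x":0,"y":0,"z":-0.5,"rx":0,"ry":0,"rz":0,"fingers":1},{"x":0,"y":0,"z":0,"rx":0,"ry":0,"rz":0,"fingers":0.6},{"x":0,"y":0,"z":0,"rx":0,"ry":0,"rz":0,"fingers":0.4},{"x":0,"y":0,"z":0,"rx":0,"ry":0,"rz":0,"fingers":0.2},{"x":0,"y":0,"z":0,"rx":0,"ry":0,"rz":0,"fingers":0.2},{"x":0,"y":0,"z":-12,"rx":0,"ry":0,"rz":0,"fingers":0.2},{"x":0,"y":0,"z":-30,"rx":0,"ry":0,"rz":0,"fingers":0.2},{"x":0,"y":0,"z":-40,"rx":0,"ry":0,"rz":0,"fingers":0.2}]}}

```text
time: 24.8
position: [0.5195, 0.2385, 0.0991]
orientation: [-3.14, -0.004, 1.662]
force: [0.3, 0.6, -0.1]
width: 0.798
grasp_force: 0.0
```

```bash
python3 - <<'E'
from h import *
p,d=shot('side','s9'); P=pts('side',d)
rel=P-[.5195,.239,0]; m=(np.hypot(rel[...,0],rel[...,1])<.025)&(P[...,2]>.008)&(P[...,2]<.055)&(p.max(2)<130)
for lo in(8,20,30,36,42):
    k=m&(P[...,2]*1000>lo)&(P[...,2]*1000<lo+10)
    if k.any(): print(lo,k.sum(),P[k].mean(0).round(4))
plan([([.5,.10,.16],VERT,5),([.489,-.343,.13],VERT,11)])
E
```

```text
8 20 [0.5185 0.2315 0.012 ]
20 17 [0.516  0.2292 0.0257]
30 28 [0.517  0.2316 0.0365]
36 45 [0.5179 0.2363 0.0405]
42 11 [0.5214 0.2364 0.0433]
t 24.85 pos [0.5223 0.2405 0.1054] w 0.804 F [2.2 2.2 3.9]
  [-27.5, -6.9, -11.1] [0.001, -0.001, 0.0]
  [-27.5, -7.0, -11.1] [0.001, -0.001, 0.0]
  [-27.5, -7.0, -11.0] [0.001, -0.001, 0.0]
  [-27.5, -7.0, -11.0] [0.001, -0.001, 0.0]
  [-27.6, -7.0, -11.0] [0.001, -0.001, 0.0]
  [-40.0, -4.6, 2.7] [0.0, 0.0, 0.0]
  [-40.0, -4.6, 2.7] [0.0, 0.0, 0.0]
  [-40.0, -4.6, 2.7] [0.0, 0.0, 0.0]
  [-40.0, -4.6, 2.7] [0.0, 0.0, 0.0]
  [-40.0, -4.6, 2.7] [0.0, 0.0, 0.0]
  [-40.0, -4.6, 2.7] [0.0, 0.0, 0.0]
  [-40.0, -4.6, 2.7] [0.0, 0.0, 0.0]
  [-40.0, -4.6, 2.7] [0.0, 0.0, 0.0]
  [-40.0, -4.6, 2.7] [0.0, 0.0, 0.0]
  [-40.0, -4.6, 2.7] [0.0, 0.0, 0.0]
  [-40.0, -4.6, 2.7] [0.0, 0.0, 0.0]
```

```bash
python3 - <<'E'
from h import *
P=pts('side',np.load('s9.npz')['d']); shot('top','t9'); Q=pts('top',np.load('t9.npz')['d'])
for X in(P,Q):
    m=(np.hypot(X[...,0]-.489,X[...,1]+.343)<.03)&(X[...,2]>.040)&(X[...,2]<.055)
    k=X[m]; print(len(k),k.mean(0).round(4),((k.min(0)+k.max(0))/2).round(4),(np.percentile(k,97,0)-np.percentile(k,3,0)).round(4),cv2.minEnclosingCircle(k[:,:2].astype(np.float32)))
def model(i,X):
    rel=X-SEAT[i-1]; h=rel@AX; m=(np.linalg.norm(rel-h[...,None]*AX,axis=-1)<.018)&(h>.03)&(h<.06); return m.sum(),np.percentile(h[m],[50,90]).round(4)
for X in(P,Q,pts('side',np.load('side0.npz')['d'])): print([model(i,X) for i in(1,3)])
E
```

```text
245 [ 0.4892 -0.3436  0.0459] [ 0.4896 -0.3419  0.045 ] [0.0388 0.0392 0.0073] ((0.48954370617866516, -0.3416706621646881), 0.022739259526133537)
133 [ 0.4901 -0.3403  0.0463] [ 0.4897 -0.3407  0.0469] [0.0375 0.037  0.0104] ((0.49000415205955505, -0.34064871072769165), 0.021931270137429237)
[(np.int64(126), array([0.0479, 0.0497])), (np.int64(160), array([0.0474, 0.0492]))]
[(np.int64(85), array([0.0477, 0.0508])), (np.int64(84), array([0.0471, 0.0501]))]
[(np.int64(123), array([0.0481, 0.0494])), (np.int64(159), array([0.0482, 0.0499]))]
```

Request:
{"api": "move_arm", "payload": {"increments": [{"x":-24,"y":-6,"z":-11,"rx":0,"ry":0,"rz":0,"fingers":0.2},{"x":-30,"y":-7,"z":-11,"rx":0,"ry":0,"rz":0,"fingers":0.2},{"x":-34,"y":-8,"z":-11,"rx":0,"ry":0,"rz":0,"fingers":0.2},{"x":-38,"y":-6,"z":-11,"rx":0,"ry":0,"rz":0,"fingers":0.2},{"x":-40,"y":-5,"z":-10,"rx":0,"ry":0,"rz":0,"fingers":0.2},{"x":-40,"y":-5,"z":0,"rx":0,"ry":0,"rz":0,"fingers":0.2},{"x":-40,"y":-5,"z":0,"rx":0,"ry":0,"rz":0,"fingers":0.2},{"x":-40,"y":-5,"z":0,"rx":0,"ry":0,"rz":0,"fingers":0.35}]}}

```text
time: 25.9
position: [0.4993, -0.0518, 0.1516]
orientation: [3.141, -0.003, 1.662]
force: [0.6, 0.0, 0.9]
width: 0.655
grasp_force: 0.0
```

```bash
python3 - <<'E'
from h import *
plan([([.489,-.342,.12],VERT,8)])
E
```

```text
t 25.9 pos [ 0.4993 -0.0518  0.1516] w 0.655 F [0.6 0.  0.9]
  [-36.0, -4.6, 3.8] [0.0, -0.0, 0.0]
  [-36.0, -4.6, 3.8] [0.0, -0.0, 0.0]
  [-36.0, -4.6, 3.9] [0.0, -0.0, 0.0]
  [-36.0, -4.6, 3.9] [0.0, -0.0, 0.0]
  [-36.0, -4.6, 3.9] [0.0, -0.0, 0.0]
  [-36.0, -4.6, 3.9] [0.0, -0.0, 0.0]
  [-36.0, -4.6, 3.9] [0.0, -0.0, 0.0]
  [-36.0, -4.5, 3.9] [0.0, -0.0, 0.0]
```

Request:
{"api": "move_arm", "payload": {"increments": [{"x":-38,"y":-5,"z":0,"rx":0,"ry":0,"rz":0,"fingers":0.35},{"x":-40,"y":-5,"z":0,"rx":0,"ry":0,"rz":0,"fingers":0.35},{"x":-40,"y":-5,"z":0,"rx":0,"ry":0,"rz":0,"fingers":0.35},{"x":-40,"y":-5,"z":0,"rx":0,"ry":0,"rz":0,"fingers":0.35},{"x":-40,"y":-5,"z":5,"rx":0,"ry":0,"rz":0,"fingers":0.35},{"x":-40,"y":-5,"z":10,"rx":0,"ry":0,"rz":0,"fingers":0.35},{"x":-35,"y":-4.5,"z":15,"rx":0,"ry":0,"rz":0,"fingers":0.35},{"x":-15,"y":-2,"z":10,"rx":0,"ry":0,"rz":0,"fingers":0.35}]}}

```text
time: 26.9
position: [0.4883, -0.3426, 0.1093]
orientation: [-3.141, -0.004, 1.659]
force: [-0.1, 0.9, -0.3]
width: 0.648
grasp_force: 0.0
```

```bash
python3 - <<'E'
from h import *
vision.camera('top')
plan([([.4895,-.3415,.010],VERT,5)])
E
```

```text
t 26.95 pos [ 0.4876 -0.3433  0.108 ] w 0.653 F [-1.1 -1.3 -1.5]
  [0.2, 0.5, 19.6] [-0.0, -0.001, -0.0]
  [0.3, 0.4, 19.6] [-0.0, -0.001, -0.0]
  [0.3, 0.4, 19.6] [-0.0, -0.001, -0.0]
  [0.3, 0.4, 19.6] [-0.0, -0.001, -0.0]
  [0.3, 0.4, 19.6] [-0.0, -0.001, -0.0]
```

Request:
{"api": "move_arm", "payload": {"increments": [{"x":0.5,"y":1,"z":20,"rx":0,"ry":0,"rz":0,"fingers":0.35},{"x":0.5,"y":0.5,"z":20,"rx":0,"ry":0,"rz":0,"fingers":0.35},{"x":0,"y":0,"z":20,"rx":0,"ry":0,"rz":0,"fingers":0.35},{"x":0,"y":0,"z":20,"rx":0,"ry":0,"rz":0,"fingers":0.35},{"x":0,"y":0,"z":13,"rx":0,"ry":0,"rz":0,"fingers":0.35},{"x":0,"y":0,"z":3,"rx":0,"ry":0,"rz":0,"fingers":0.35},{"x":0,"y":0,"z":0,"rx":0,"ry":0,"rz":0,"fingers":0.35},{"x":0,"y":0,"z":0,"rx":0,"ry":0,"rz":0,"fingers":0.35}]}}

```text
time: 27.95
position: [0.4912, -0.3393, 0.0149]
orientation: [3.14, -0.003, 1.662]
force: [-0.5, 0.6, -0.3]
width: 0.65
grasp_force: 0.0
```

Request:
{"api": "move_arm", "payload": {"increments": [{"x":-2,"y":-1.5,"z":2,"rx":0,"ry":0,"rz":0,"fingers":0.35},{"x":0,"y":0,"z":0,"rx":0,"ry":0,"rz":0,"fingers":0.35},{"x":0,"y":0,"z":0,"rx":0,"ry":0,"rz":0,"fingers":1},{"x":0,"y":0,"z":0,"rx":0,"ry":0,"rz":0,"fingers":1},{"x":0,"y":0,"z":0,"rx":0,"ry":0,"rz":0,"fingers":1},{"x":0,"y":0,"z":0,"rx":0,"ry":0,"rz":0,"fingers":1},{"x":0,"y":0,"z":0,"rx":0,"ry":0,"rz":0,"fingers":1},{"x":0,"y":0,"z":0,"rx":0,"ry":0,"rz":0,"fingers":1}], "force": 30}}

```text
time: 28.95
position: [0.4894, -0.3414, 0.0121]
orientation: [3.141, -0.004, 1.662]
force: [-0.2, 1.6, 3.9]
width: 0.51
grasp_force: 30.8
```

```bash
python3 - <<'E'
from h import *
s=env.read_state(); print(s['force'])
plan([([.485,-.342,.13],VERT,4),(on(2,120),TILT,8)])
E
```

```text
[-0.22302532  1.57049657  3.85410108]
t 28.95 pos [ 0.4894 -0.3414  0.0121] w 0.51 F [-0.2  1.6  3.9]
  [0.0, -1.1, -29.5] [0.0, -0.001, 0.0]
  [0.0, -1.1, -29.5] [0.0, -0.001, 0.0]
  [-0.0, -1.1, -29.5] [0.0, -0.001, 0.0]
  [-0.0, -1.1, -29.5] [0.0, -0.001, 0.0]
  [3.4, 5.2, -3.7] [-0.065, 0.0, -0.0]
  [3.4, 5.5, -3.3] [-0.065, 0.0, -0.0]
  [3.4, 5.7, -3.0] [-0.065, 0.0, -0.0]
  [3.4, 5.8, -2.6] [-0.065, 0.0, -0.0]
  [3.4, 6.0, -2.2] [-0.065, 0.0, -0.0]
  [3.4, 6.1, -1.8] [-0.065, 0.0, -0.0]
  [3.4, 6.2, -1.4] [-0.065, 0.0, -0.0]
  [3.4, 6.3, -1.0] [-0.065, 0.0, -0.0]
```

Request:
{"api": "move_arm", "payload": {"increments": [{"x":0,"y":-1,"z":-20,"rx":0,"ry":0,"rz":0,"fingers":1},{"x":0,"y":-1,"z":-32,"rx":0,"ry":0,"rz":0,"fingers":1},{"x":0,"y":-1,"z":-35,"rx":0,"ry":0,"rz":0,"fingers":1},{"x":0,"y":-1,"z":-30,"rx":0,"ry":0,"rz":0,"fingers":1},{"x":7,"y":10,"z":-7,"rx":-0.13,"ry":0,"rz":0,"fingers":1},{"x":7,"y":11,"z":-6,"rx":-0.13,"ry":0,"rz":0,"fingers":1},{"x":7,"y":12,"z":-5,"rx":-0.13,"ry":0,"rz":0,"fingers":1},{"x":7,"y":12.5,"z":-3,"rx":-0.13,"ry":0,"rz":0,"fingers":1}]}}

```text
time: 29.95
position: [0.5241, -0.3104, 0.1609]
orientation: [2.617, -0.001, 1.662]
force: [1.3, 1.5, -0.3]
width: 0.519
grasp_force: 30.7
```

Request:
{"api": "move_arm", "payload": {"increments": [{"x":0,"y":0,"z":0,"rx":0,"ry":0,"rz":0,"fingers":1},{"x":0,"y":0,"z":0,"rx":0,"ry":0,"rz":0,"fingers":1},{"x":0,"y":0,"z":0,"rx":0,"ry":0,"rz":0,"fingers":1},{"x":0,"y":0,"z":0,"rx":0,"ry":0,"rz":0,"fingers":1},{"x":0,"y":0,"z":0,"rx":0,"ry":0,"rz":0,"fingers":1},{"x":0,"y":0,"z":0,"rx":0,"ry":0,"rz":0,"fingers":1},{"x":0,"y":0,"z":0,"rx":0,"ry":0,"rz":0,"fingers":1},{"x":0,"y":0,"z":0,"rx":0,"ry":0,"rz":0,"fingers":1}]}}

```text
time: 30.95
position: [0.5235, -0.3105, 0.1589]
orientation: [2.622, -0.004, 1.662]
force: [0.4, -0.4, 0.2]
width: 0.513
grasp_force: 30.7
```

```bash
python3 - <<'E'
from h import *
plan([(on(2,32),TILT,1)])
E
```

```text
t 30.95 pos [ 0.5235 -0.3105  0.1589] w 0.513 F [ 0.4 -0.4  0.2]
  [-1.2, 1.1, 87.9] [-0.004, -0.004, -0.001]
```

Request:
{"api": "move_arm", "payload": {"increments": [{"x":-1,"y":1,"z":20,"rx":-0.004,"ry":-0.004,"rz":0,"fingers":1},{"x":0,"y":0,"z":24,"rx":0,"ry":0,"rz":0,"fingers":1},{"x":0,"y":0,"z":22,"rx":0,"ry":0,"rz":0,"fingers":1},{"x":0,"y":0,"z":15,"rx":0,"ry":0,"rz":0,"fingers":1},{"x":0,"y":0,"z":4,"rx":0,"ry":0,"rz":0,"fingers":1},{"x":0,"y":0,"z":0,"rx":0,"ry":0,"rz":0,"fingers":1},{"x":0,"y":0,"z":0,"rx":0,"ry":0,"rz":0,"fingers":1},{"x":0,"y":0,"z":0,"rx":0,"ry":0,"rz":0,"fingers":1}]}}

```text
time: 31.95
position: [0.5668, -0.308, 0.0864]
orientation: [2.617, 0.001, 1.66]
force: [0.0, -0.0, -0.5]
width: 0.511
grasp_force: 30.7
```

```bash
python3 - <<'E'
from h import *
plan([(on(2,12),TILT,1)])
E
```

```text
t 31.95 pos [ 0.5668 -0.308   0.0864] w 0.511 F [ 0.  -0.  -0.5]
  [0.5, -0.6, 23.5] [0.001, 0.001, -0.001]
```

Request:
{"api": "move_arm", "payload": {"increments": [{"x":0.5,"y":-0.5,"z":5,"rx":0,"ry":0,"rz":0,"fingers":1},{"x":0,"y":0,"z":4,"rx":0,"ry":0,"rz":0,"fingers":1},{"x":0,"y":0,"z":4,"rx":0,"ry":0,"rz":0,"fingers":1},{"x":0,"y":0,"z":4,"rx":0,"ry":0,"rz":0,"fingers":1},{"x":0,"y":0,"z":3,"rx":0,"ry":0,"rz":0,"fingers":1},{"x":0,"y":0,"z":1,"rx":0,"ry":0,"rz":0,"fingers":1},{"x":0,"y":0,"z":0,"rx":0,"ry":0,"rz":0,"fingers":1},{"x":0,"y":0,"z":0,"rx":0,"ry":0,"rz":0,"fingers":1}]}}

```text
time: 32.95
position: [0.5768, -0.3062, 0.0674]
orientation: [2.618, -0.0, 1.66]
force: [0.0, -0.1, 0.6]
width: 0.511
grasp_force: 30.7
```

```bash
python3 - <<'E'
from h import *
plan([(on(2,12),TILT,1)])
E
```

```text
t 32.95 pos [ 0.5768 -0.3062  0.0674] w 0.511 F [ 0.  -0.1  0.6]
  [-0.4, 0.2, 2.0] [0.0, 0.0, -0.001]
```

Free of contact and well onto the neck, with about 2 mm to go. I press to contact, then release and retract.

Request:
{"api": "move_arm", "payload": {"increments": [{"x":0,"y":0,"z":1,"rx":0,"ry":0,"rz":0,"fingers":1},{"x":0,"y":0,"z":1,"rx":0,"ry":0,"rz":0,"fingers":1},{"x":0,"y":0,"z":0,"rx":0,"ry":0,"rz":0,"fingers":1},{"x":0,"y":0,"z":0,"rx":0,"ry":0,"rz":0,"fingers":1},{"x":0,"y":0,"z":0,"rx":0,"ry":0,"rz":0,"fingers":1},{"x":0,"y":0,"z":0,"rx":0,"ry":0,"rz":0,"fingers":1},{"x":0,"y":0,"z":0,"rx":0,"ry":0,"rz":0,"fingers":1},{"x":0,"y":0,"z":0,"rx":0,"ry":0,"rz":0,"fingers":1}]}}

```text
time: 33.95
position: [0.5774, -0.3063, 0.0666]
orientation: [2.618, 0.0, 1.66]
force: [-11.8, 3.0, 14.1]
width: 0.517
grasp_force: 32.9
```

Request:
{"api": "move_arm", "payload": {"increments": [{"x":0,"y":0,"z":-1,"rx":0,"ry":0,"rz":0,"fingers":1},{"x":0,"y":0,"z":0,"rx":0,"ry":0,"rz":0,"fingers":0.2},{"x":0,"y":0,"z":0,"rx":0,"ry":0,"rz":0,"fingers":0.2},{"x":0,"y":0,"z":0,"rx":0,"ry":0,"rz":0,"fingers":0.2},{"x":0,"y":0,"z":-15,"rx":0,"ry":0,"rz":0,"fingers":0.2},{"x":0,"y":0,"z":-30,"rx":0,"ry":0,"rz":0,"fingers":0.2},{"x":0,"y":0,"z":-40,"rx":0,"ry":0,"rz":0,"fingers":0.2},{"x":0,"y":0,"z":-40,"rx":0,"ry":0,"rz":0,"fingers":0.2}]}}

```text
time: 34.95
position: [0.5141, -0.3117, 0.1765]
orientation: [2.617, 0.0, 1.66]
force: [0.3, -0.3, 0.6]
width: 0.798
grasp_force: 0.0
```

```bash
python3 - <<'E'
from h import *
shot('top','t10'); p,d=shot('side','s10'); P=pts('side',d); Q=pts('top',np.load('t10.npz')['d'])
def model(i,X):
    rel=X-SEAT[i-1]; h=rel@AX; m=(np.linalg.norm(rel-h[...,None]*AX,axis=-1)<.018)&(h>.03)&(h<.06); return m.sum(),np.percentile(h[m],[50,90]).round(4)
print([model(i,P) for i in(1,2,3)]); 
for u in((314,224),(322,239),(331,255)): print(P[u[1]-2:u[1]+3,u[0]-2:u[0]+3].reshape(-1,3).mean(0).round(4))
rel=P-[.5195,.239,0]; m=(np.hypot(rel[...,0],rel[...,1])<.025)&(P[...,2]>.008)&(P[...,2]<.055)&(p.max(2)<130); print(m.sum(),P[m].mean(0),np.percentile(P[m][:,2],98))
for c,r in((368,205),(313,150)): print(P[r,c])
plan([])
E
```

```text
[(np.int64(128), array([0.0477, 0.0498])), (np.int64(146), array([0.048 , 0.0494])), (np.int64(166), array([0.0473, 0.0495]))]
[ 0.555  -0.2557  0.0964]
[ 0.56   -0.3099  0.0968]
[ 0.5662 -0.3633  0.0969]
73 [0.51963579 0.2334862  0.03401228] 0.04505916861882527
[ 0.7281996  -0.16812875  0.04529203]
[0.6501336  0.12557701 0.04845038]
t 35.05 pos [ 0.5147 -0.3143  0.1798] w 0.797 F [ 0.1 -0.8  0.7]
```

```bash
python3 -c "
from h import *
print(job.close_job())"
```

```text
the job is handed in; nothing more can be done
None
```

I found the eyepiece in case 2 and stood it upright in the empty half of the tray. All three cases are capped and I've handed the job in; its verdict isn't known, but camera depth readings before hand-in showed the caps home, the eyepiece standing and both dropper bottles in place.

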